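Load and lock the sample shaker

ROBOT

A 6-joint arm with a two-finger parallel gripper is mounted at the origin on the work surface. World frame = base frame: x ahead of the robot, y to its left, z up, the work surface at z = 0. Lengths are in m, angles in rad, forces in N, time in s.
With the tool pointing down it reaches from about 0.25 to 0.8 m from the base axis. Payload 8.5 kg.
Tool frame: the origin (TCP) lies at the very end of the fingers, on their centre line; the grasp point (between the pads) lies 19 mm behind it; z points along the fingers, y is the line along which they close (so a half turn about z gives the same grasp; the last joint's range is limited). The gripper opens to 85 mm and grips with 20 to 120 N. Pads are 22 mm wide; open, the fingers measure 114 mm over their backs; the gripper's body (76 mm by 85 mm) begins 54 mm behind the grasp point. The pads swing forward as they close: fully open they stand 13 mm farther back than shut.
Start: joints at [-1.214, 0.238, -0.013, 1.319, 0, 1.571], TCP at [0.183, -0.492, 0.231] pointing down, gripper open.
Joint ranges: [-2.66, 2.66], [-1.03, 1.9], [-1.14, 1.46], [-1.82, 2.27], [-1.45, 1.34], [-3.14, 3.14]. Speed limits (rad/s): [2.22, 2.22, 2.79, 3.14, 3.14, 3.14].

INTERFACE

Orientations are given as a 3x3 rotation matrix whose columns are the frame's x, y, z axes.
In Python, from rig import robot, optics, hand_in gives the robot as it stands.
- The arm moves only by the tool jog_arm, never from a script. Its argument "series" is text: rows parted by semicolons, each of 7 numbers parted by spaces: the shift along the tool's x, y, z in m, then the turn, a rotation vector about the tool's x, y, z in degrees, then the closure, from 0 (fully open) to 1 (shut). A call has 1 to 20 rows; each row shifts and turns the commanded pose from where the row before left it, along the tool's axes as they then stand; what a row does not reach is not made up. A row lasts 1/8 s, in which the tool goes at most 62.5 mm and 10.7 degrees, less where a joint would pass 70% of its speed; a pose out of reach is approached as far as the arm can. A call with a gripper value outside its range is refused whole. The fingers move at their own pace and stop on an object; the grip force is fixed at half the most. Time passes only in rows, so rows that do not move let the fingers close. It gives the time, the measured TCP pose, the force, the opening and the grip force at its end, in the units of the state.
- robot.read_state(): the state, without advancing time (a new reading comes with each control period).
- optics.snapshot(name): name is "scene" or "top" or "wrist"; returns a dict with "color" (384x512x3 uint8, red, green, blue), "K" (3x3 intrinsics, pixels), "origin" and "rotation" of the camera in the world. Camera axes: x right, y down, z forward; pixel columns grow to the right and rows downward; lengths in m; the calibration is good to about 2 mm. A picture is of the moment at which its call begins. There is no depth.
- hand_in(): hands the job in; it is judged then, once.
The state is a dict: "time": time; "q": joint angles; "qd": joint speeds; "effort": joint torques, N m; "position": TCP position; "orientation": TCP orientation; "force": force on the tool from outside, world axes, zero at the start; "torque": the same for the moment, N m; "width": finger opening in m; "gripper_force": force on a finger pad.
Only numpy, scipy, OpenCV 4.12 (cv2) and the standard library are available. Lean on these libraries where they do the work, as an engineer would, in place of code of your own. Each camera call takes 0.05 s, during which the arm holds its last target. There are 200 camera calls.

TASK

Lay every amber sample bottle flat in its own nest on the shaker, either way round, and press all three hinged covers down until they snap shut, also the one over an empty nest if there is one. Then take the T-handle key from its stand, turn the recessed clamp screw in front of the nests clockwise to its stop with it, and stand the key back in its stand; leave the other things on the bench where they are.

Things in the scene. Friction and masses are not known exactly. Their poses are not given: they have to be found in the camera images.
- bottle1: square amber sample bottle, lying, loose, 70 g; some may be absent (None), two or three are there. 74 mm long overall, square body 28 x 28 x 54 mm, black cap 22 mm diameter x 20 mm long. Origin on its centre line at the middle of the overall length, 14 mm above what it lies on; x along it towards the cap (body from x = -37 to +17 mm)
- bottle2: square amber sample bottle, lying, loose, 70 g; some may be absent (None), two or three are there. 74 mm long overall, square body 28 x 28 x 54 mm, black cap 22 mm diameter x 20 mm long. Origin on its centre line at the middle of the overall length, 14 mm above what it lies on; x along it towards the cap (body from x = -37 to +17 mm)
- bottle3: square amber sample bottle, lying, loose, 70 g; some may be absent (None), two or three are there. 74 mm long overall, square body 28 x 28 x 54 mm, black cap 22 mm diameter x 20 mm long. Origin on its centre line at the middle of the overall length, 14 mm above what it lies on; x along it towards the cap (body from x = -37 to +17 mm)
- nest1 (a point): nest 1 of three, 84 mm apart on the shaker's deck (1 left, 3 right, seen from the robot). The point is where the centre of a bottle lying flat in it is, 14 mm above the deck; x lengthwise towards the hinge, z up. Inside 82 x 36 mm, held by end stops and corner rails 10 mm high; the middle 50 mm of both sides is open for fingers
- cover1_hinge (a point): hinge axis (point's y) of cover 1, 52 mm beyond nest 1's centre along x, 97 mm above the bench, between posts 42 mm high over the deck. Cover: steel plate 44 wide, 100 long from the axis, 4 mm thick, free end lip 10 mm below the axis plane, dark rubber pressing pad on its outer face 85 mm from the axis; shut, it lies level, 7 mm clear of a flat bottle
- cover1 (a joint): angle of cover 1: 0 shut and level over the nest, 1.57 upright, 1.8 open, leaning away from the robot, as it starts; stop at 1.9. An over-centre spring pushes it open (up to 0.44 N m) above about 0.25 rad and snaps and holds it shut (0.24 N m) below. To shut: push it over from behind, then press the free end down (about 6 N)
- nest2 (a point): nest 2 of three, 84 mm apart on the shaker's deck (1 left, 3 right, seen from the robot). The point is where the centre of a bottle lying flat in it is, 14 mm above the deck; x lengthwise towards the hinge, z up. Inside 82 x 36 mm, held by end stops and corner rails 10 mm high; the middle 50 mm of both sides is open for fingers
- cover2_hinge (a point): hinge axis (point's y) of cover 2, 52 mm beyond nest 2's centre along x, 97 mm above the bench, between posts 42 mm high over the deck. Cover: steel plate 44 wide, 100 long from the axis, 4 mm thick, free end lip 10 mm below the axis plane, dark rubber pressing pad on its outer face 85 mm from the axis; shut, it lies level, 7 mm clear of a flat bottle
- cover2 (a joint): angle of cover 2: 0 shut and level over the nest, 1.57 upright, 1.8 open, leaning away from the robot, as it starts; stop at 1.9. An over-centre spring pushes it open (up to 0.44 N m) above about 0.25 rad and snaps and holds it shut (0.24 N m) below. To shut: push it over from behind, then press the free end down (about 6 N)
- nest3 (a point): nest 3 of three, 84 mm apart on the shaker's deck (1 left, 3 right, seen from the robot). The point is where the centre of a bottle lying flat in it is, 14 mm above the deck; x lengthwise towards the hinge, z up. Inside 82 x 36 mm, held by end stops and corner rails 10 mm high; the middle 50 mm of both sides is open for fingers
- cover3_hinge (a point): hinge axis (point's y) of cover 3, 52 mm beyond nest 3's centre along x, 97 mm above the bench, between posts 42 mm high over the deck. Cover: steel plate 44 wide, 100 long from the axis, 4 mm thick, free end lip 10 mm below the axis plane, dark rubber pressing pad on its outer face 85 mm from the axis; shut, it lies level, 7 mm clear of a flat bottle
- cover3 (a joint): angle of cover 3: 0 shut and level over the nest, 1.57 upright, 1.8 open, leaning away from the robot, as it starts; stop at 1.9. An over-centre spring pushes it open (up to 0.44 N m) above about 0.25 rad and snaps and holds it shut (0.24 N m) below. To shut: push it over from behind, then press the free end down (about 6 N)
- shaker: white shaker with aluminium deck, fixed. Deck 205 x 275 mm, 60 mm above the bench. Origin on the bench below the centre of nest 2; x along the nests, away from the robot; deck from x = -125 to +81 mm, y = -138 to +138 mm
- screw (a joint): angle of the clamp screw: grows clockwise seen from above; starts at 0 to 0.2 rad, stop (fully clamped) at 1.1 rad. Friction 0.12 N m, stays where it is left
- screw_socket (a point): centre of the mouth of the brass clamp screw's square socket: 16 mm across flats, 3 mm chamfer, 18 mm deep down to the deck; x and y along its sides, turning with the screw. It stands in a fixed dark square well, 40 mm inside, 50 mm outside, rim 18 mm above the mouth, on the robot's side of the deck, 95 mm from the centre of nest 2
- tkey: steel T key, loose, 140 g, upright in the stand. Origin mid-crossbar; x along the bar (80 long, 14 wide, 16 mm high), z up. Below: neck 12 mm thick, collar 28 mm diameter 30 to 36 mm below the origin, square shank 13 mm (sides along x, y), 8 mm nose on the last 6 mm, end 96 mm below the origin. Fits the socket in any quarter turn, 0.27 rad play
- stand: grey key stand, fixed, 60 x 60 x 70 mm high. Origin at the centre of its underside; in its middle a square through-hole 18.5 mm across, chamfered, sides along x and y. The key's collar rests on its top: the key's origin is then 106 mm above the bench
- jar: round jar with a black cap, 54 diameter x 75 mm, standing among the bottles; loose bystander, to be left alone (origin under its centre)
- beaker: upturned beaker, loose bystander, to be left alone
- rubberblock: brown block, loose bystander, to be left alone
- crucible: red bowl, loose bystander, to be left alone
- reagent: reagent bottle, loose bystander, to be left alone
- corkring: cork ring, loose bystander, to be left alone
Mind the look-alikes: they are no part of the job. Leave any blue or yellow look-alike of the stand alone.

How it is judged:
On the way, in this order (a step that is already met when the one before it is completed fails the run):
1. every bottle lies in a nest and all three covers are snapped shut (((x of bottle1 in the frame of nest1 between -0.009 and 0.009 m and y of bottle1 in the frame of nest1 between -0.009 and 0.009 m and z of bottle1 in the frame of nest1 between -0.006 and 0.006 m and angle between the x axis of bottle1 and the x axis of nest1, either way round below 0.25 rad) or (x of bottle1 in the frame of nest2 between -0.009 and 0.009 m and y of bottle1 in the frame of nest2 between -0.009 and 0.009 m and z of bottle1 in the frame of nest2 between -0.006 and 0.006 m and angle between the x axis of bottle1 and the x axis of nest2, either way round below 0.25 rad) or (x of bottle1 in the frame of nest3 between -0.009 and 0.009 m and y of bottle1 in the frame of nest3 between -0.009 and 0.009 m and z of bottle1 in the frame of nest3 between -0.006 and 0.006 m and angle between the x axis of bottle1 and the x axis of nest3, either way round below 0.25 rad)) and ((x of bottle2 in the frame of nest1 between -0.009 and 0.009 m and y of bottle2 in the frame of nest1 between -0.009 and 0.009 m and z of bottle2 in the frame of nest1 between -0.006 and 0.006 m and angle between the x axis of bottle2 and the x axis of nest1, either way round below 0.25 rad) or (x of bottle2 in the frame of nest2 between -0.009 and 0.009 m and y of bottle2 in the frame of nest2 between -0.009 and 0.009 m and z of bottle2 in the frame of nest2 between -0.006 and 0.006 m and angle between the x axis of bottle2 and the x axis of nest2, either way round below 0.25 rad) or (x of bottle2 in the frame of nest3 between -0.009 and 0.009 m and y of bottle2 in the frame of nest3 between -0.009 and 0.009 m and z of bottle2 in the frame of nest3 between -0.006 and 0.006 m and angle between the x axis of bottle2 and the x axis of nest3, either way round below 0.25 rad)) and ((x of bottle3 in the frame of nest1 between -0.009 and 0.009 m and y of bottle3 in the frame of nest1 between -0.009 and 0.009 m and z of bottle3 in the frame of nest1 between -0.006 and 0.006 m and angle between the x axis of bottle3 and the x axis of nest1, either way round below 0.25 rad) or (x of bottle3 in the frame of nest2 between -0.009 and 0.009 m and y of bottle3 in the frame of nest2 between -0.009 and 0.009 m and z of bottle3 in the frame of nest2 between -0.006 and 0.006 m and angle between the x axis of bottle3 and the x axis of nest2, either way round below 0.25 rad) or (x of bottle3 in the frame of nest3 between -0.009 and 0.009 m and y of bottle3 in the frame of nest3 between -0.009 and 0.009 m and z of bottle3 in the frame of nest3 between -0.006 and 0.006 m and angle between the x axis of bottle3 and the x axis of nest3, either way round below 0.25 rad)) and value of joint each of cover1, cover2, cover3 below 0.06 rad), for 0.3 s.
2. the clamp screw is turned clockwise to its stop with the key standing in its socket (value of joint screw above 0.98 rad and horizontal distance between tkey and screw_socket below 0.02 m and z of tkey in the frame of screw_socket below 0.096 m), for 0.2 s.
At the end, for the whole second after the job is handed in: Every bottle lies flat in a nest (within 9 mm along x and y, 6 mm in height, 0.25 rad), all covers are shut (below 0.06 rad), the screw is at its stop (above 0.98 rad), and the key stands at rest in its stand (within 8 mm, height 100 to 111 mm, upright within 0.12 rad) (all of step 1 and value of joint screw above 0.98 rad and x of tkey in the frame of stand between -0.008 and 0.008 m and y of tkey in the frame of stand between -0.008 and 0.008 m and z of tkey in the frame of stand between 0.1 and 0.111 m and angle between tkey's own z axis and vertical below 0.12 rad and linear speed of tkey below 0.02 m/s); the robot touches nothing.
It fails at once if a bystander was knocked about (moved more than 40 mm) (distance of any of jar, beaker, rubberblock, crucible, reagent, corkring from where it was at the start of the episode above 0.04 m).
Of bottle1, bottle2, bottle3 only 2 to 3 are there at a start; the rules pass over those that are not, and their reading is None.
At some moment in a run one of bottle1, bottle2, bottle3 may be knocked a few centimetres aside while the robot is not near it.
It also fails if it takes over 210 s, if anything falls off the work surface, if the arm or the gripper's body presses on something with over 40 N, if the wrist force passes 120 N, or if a joint passes its speed limit or range.

## Working session

There is one attempt and no reset: what is moved stays moved. The work goes in short steps, Python scripts to look and compute and a tool call to move; the robot and the scene stay as the last step left them, time stands still between calls to the robot, and variables do not carry over. Pictures are saved under pics/ and viewed, at most 14 in all, crops included, and the job is handed in when it is done.

Besides the shell and the picture viewer there is one more tool, called after "Request:" as name(argument=value, ...) on one line, values as JSON. jog_arm: Moves the arm, as the interface text tells. Its arguments: {"type":"object","properties":{"series":{"type":"string"}},"required":["series"]}

```bash
mkdir -p pics; cat > h.py <<'E'
import numpy as np, cv2
from rig import robot, optics
def snap(n,f=None):
    s=optics.snapshot(n)
    if f: cv2.imwrite('pics/'+f,s['color'][:,:,::-1])
    return s
def ray(s,uv,z):
    K,o,R=map(np.array,(s['K'],s['origin'],s['rotation']))
    d=R@np.linalg.solve(K,np.array([uv[0],uv[1],1.0])); return o+d*(z-o[2])/d[2]
def proj(s,p):
    K,o,R=map(np.array,(s['K'],s['origin'],s['rotation']))
    c=K@(R.T@(np.array(p)-o)); return c[:2]/c[2]
E
python3 - <<'E'
from h import *
a=snap('top','top0.png');b=snap('scene','scene0.png')
for s in(a,b): print(np.round(s['K'],1).tolist(),np.round(s['origin'],3),np.round(s['rotation'],3).tolist())
st=robot.read_state();print(st)
E
```

```text
[[438.8, 0.0, 258.5], [0.0, 438.8, 191.4], [0.0, 0.0, 1.0]] [0.285 0.033 1.385] [[-0.002, -0.986, 0.165], [-1.0, -0.0, -0.011], [0.011, -0.165, -0.986]]
[[356.9, 0.0, 250.0], [0.0, 356.9, 193.2], [0.0, 0.0, 1.0]] [1.285 0.049 0.841] [[-0.003, 0.685, -0.729], [1.0, 0.01, 0.006], [0.011, -0.729, -0.685]]
{'time': 0.1, 'q': array([-1.21400925e+00,  2.38717579e-01, -1.41476186e-02,  1.31921809e+00,
       -1.51277509e-05,  1.57080964e+00]), 'qd': array([ 0.00040677, -0.00023177,  0.00199068, -0.00081947, -0.00180879,
        0.00072124]), 'effort': array([-1.28313164e-03, -5.39722788e+01,  3.46996593e+01,  1.34046879e-02,
       -6.85898272e-05,  1.89713836e-05]), 'position': array([ 0.18323053, -0.49159175,  0.2307523 ]), 'orientation': array([[ 9.37028467e-01,  3.49252684e-01, -4.63667443e-04],
       [ 3.49252992e-01, -9.37027698e-01,  1.20063318e-03],
       [-1.51448766e-05, -1.28696471e-03, -9.99999172e-01]]), 'force': array([ 0.22017641, -0.0680869 , -0.94892083]), 'torque': array([-0.04446517,  0.00347165, -0.01798042]), 'gripper_force': 0.0, 'width': 0.08536544422052188}
```

View pics/top0.png

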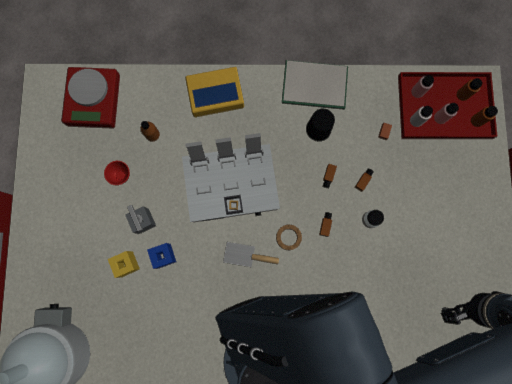

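View pics/scene0.png

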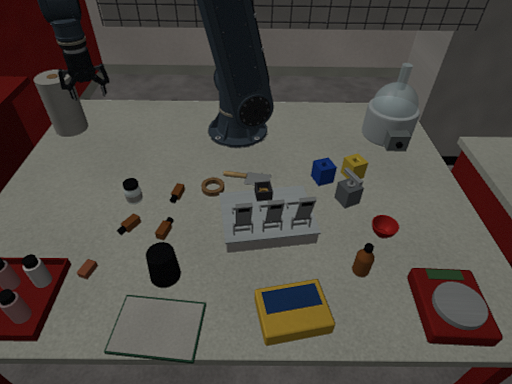

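Top view: bottles at about (329,175), (365,180) and (326,224). The shaker is around (232,182) with the well at (234,205), the key and stand are at (139,218), and the jar is at (373,218).

```bash
python3 - <<'E'
from h import *
s=snap('top');c=s['color']
hsv=cv2.cvtColor(c,cv2.COLOR_RGB2HSV)
m=cv2.inRange(hsv,(3,120,50),(18,255,255));m[:,:280]=0;m[:,378:]=0;m[:150]=0;m[270:]=0
m[:, :308]=0
n,l,st,ce=cv2.connectedComponentsWithStats(m)
for i in range(1,n):
    if st[i,4]<30: continue
    r=cv2.minAreaRect(np.argwhere(l==i)[:,::-1].astype(np.float32))
    p=ray(s,ce[i],0.02);b=[np.round(ray(s,q,0.028)[:2],3).tolist() for q in cv2.boxPoints(r)]
    print(ce[i].round(1),st[i,4],p.round(3),[round(v,1) for v in r[1]],b)
crop=c[125:275,100:290];cv2.imwrite('pics/c1.png',cv2.resize(crop,None,fx=4,fy=4,interpolation=cv2.INTER_CUBIC)[:,:,::-1])
c2=snap('scene')['color'][150:260,210:400];cv2.imwrite('pics/c2.png',cv2.resize(c2,None,fx=4,fy=4,interpolation=cv2.INTER_CUBIC)[:,:,::-1])
E
```

```text
[329.9 172.3] 135 [ 0.576 -0.209  0.02 ] [8.4, 16.1] [[0.552, -0.187], [0.602, -0.202], [0.595, -0.227], [0.545, -0.212]]
[363.4 181. ] 141 [ 0.547 -0.314  0.02 ] [8.6, 16.4] [[0.532, -0.287], [0.576, -0.317], [0.56, -0.339], [0.517, -0.309]]
[325.6 226.7] 149 [ 0.402 -0.19   0.02 ] [8.7, 16.9] [[0.379, -0.17], [0.43, -0.182], [0.425, -0.209], [0.373, -0.196]]
```

View pics/c1.png

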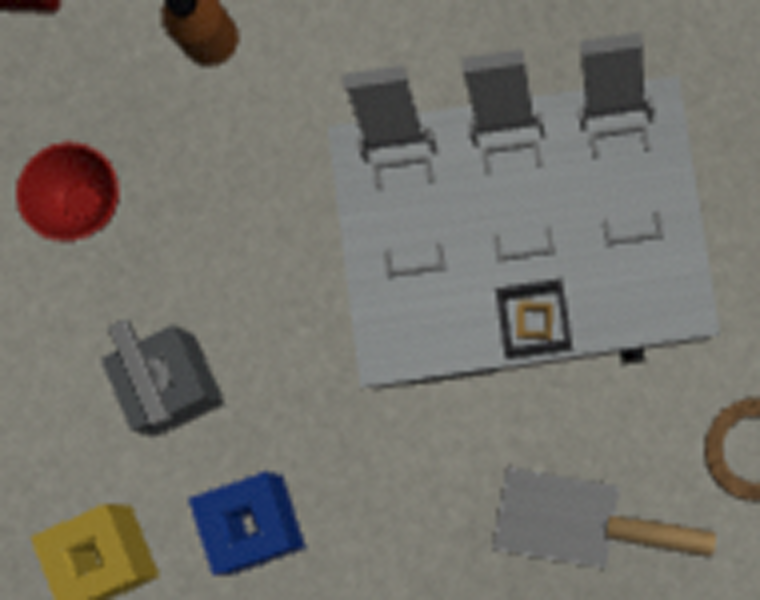

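View pics/c2.png

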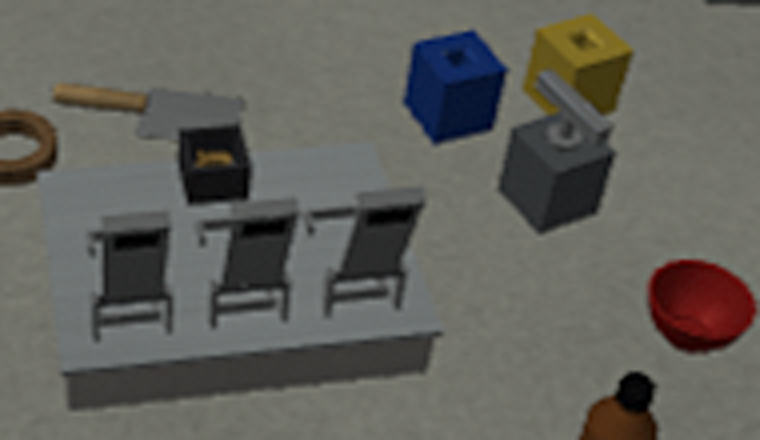

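The crops show the deck corners, the front nest brackets, the three covers standing open, the well with the brass socket at crop (533,318), and the key bar from (120,325) to (158,424) on the grey stand.

```bash
python3 - <<'E'
from h import *
s=snap('top')
P=lambda x,y,z: ray(s,(100+(x+.5)/4-.5,125+(y+.5)/4-.5),z)[:2]
D=np.array([P(368,384,.06),P(714,337,.06),P(679,80,.06),P(332,129,.06)])
print('deck',D.round(4).tolist(),np.linalg.norm(D-np.roll(D,-1,0),axis=1).round(3))
ex=(D[3]+D[2]-D[0]-D[1]);ex/=np.linalg.norm(ex);ey=(D[0]+D[3]-D[1]-D[2]);ey/=np.linalg.norm(ey)
print('ang',np.arctan2(ex[1],ex[0]),np.arctan2(-ey[0],ey[1]))
c=D.mean(0);print('nest2 est deck',(c+ex*.0215).round(4))
w=P(533,318,.096);w2=P(534,320,.078);print('well',w.round(4),w2.round(4),(w2+.095*ex).round(4))
for a,b in(((387,277),(445,270)),((498,260),(553,253)),((606,245),(662,238))):print('stop',((P(*a,.068)+P(*b,.068))/2).round(4))
for a,b in(((377,187),(433,183)),((488,175),(542,167)),((595,157),(649,151))):print('bk',((P(*a,.06)+P(*b,.06))/2).round(4))
A,B=P(121,324,.114),P(158,424,.114);print('key',(A+B)/2,np.linalg.norm(A-B),np.arctan2(*(B-A)[::-1]))
E
```

```text
deck [[0.4174, 0.2214], [0.4531, -0.0405], [0.6549, -0.015], [0.6153, 0.2539]] [0.264 0.203 0.272 0.201]
ang 0.14406630997488945 0.14084137538384028
nest2 est deck [0.5564 0.108 ]
well [0.4627 0.0955] [0.4637 0.0956] [0.5577 0.1092]
stop [0.5007 0.1858]
stop [0.5138 0.1029]
stop [0.5254 0.0203]
bk [0.5711 0.1966]
bk [0.5822 0.112 ]
bk [0.5957 0.0294]
key [0.4194693  0.37926844] 0.07868390373652621 -2.75032832298947
```

```bash
cat > go.py <<'E'
import sys,numpy as np
from rig import robot
# offsets in the tool frame to (x,y,z,yaw deg mod 180); shift given both before and after the turn
def go(x,y,z,yaw):
    s=robot.read_state();R=np.array(s['orientation']);p=np.array(s['position'])
    a=np.degrees(np.arctan2(R[1,0],R[0,0]));d=np.array([x,y,z])-p
    t=np.radians(yaw);Rn=np.array([[np.cos(t),np.sin(t),0],[np.sin(t),-np.cos(t),0],[0,0,-1]])
    print('yaw now %.1f, turn z %.1f (mod 180); shift before turn %s; after turn %s; mm'%(a,a-yaw,(R.T@d*1e3).round(1),(Rn.T@d*1e3).round(1)))
    print('p',p.round(4),'q',np.round(s['q'],2),'z-axis',R[:,2].round(3),'t',round(s['time'],2),'w',round(s['width'],4),'F',np.round(s['force'],1))
if __name__=='__main__': go(*map(float,sys.argv[1:]))
E
```

Request:
jog_arm(series="0.032 -0.020 0 0 0 0 0;0.032 -0.020 0 0 0 0 0;0.032 -0.020 0 0 0 0 0;0.032 -0.020 0 0 0 0 0;0.032 -0.020 0 0 0 0 0;0.032 -0.020 0 0 0 0 0;0.032 -0.020 0 0 0 0 0;0.032 -0.020 0 0 0 0 0;0.032 -0.020 0 0 0 0 0;0.032 -0.020 0 0 0 0 0;0 0 0 0 0 0 0;0 0 0 0 0 0 0")

```text
time: 1.75
position: [0.4131, -0.1928, 0.2312]
orientation: [[0.937, 0.35, -0.0], [0.35, -0.937, -0.0], [-0.0, -0.0, -1.0]]
force: [0.3, -1.4, 0.3]
width: 0.0856
gripper_force: 0.0
```

```bash
python3 go.py .412 -.192 .2 -13
```

```text
yaw now 20.5, turn z 33.5 (mod 180); shift before turn [-0.7 -1.1 31.2]; after turn [-1.2 -0.5 31.2]; mm
p [ 0.4131 -0.1928  0.2312] q [-0.44  0.12 -0.16  1.29 -0.    2.35] z-axis [-0. -0. -1.] t 1.75 w 0.0856 F [ 0.3 -1.4  0.3]
```

Request:
jog_arm(series="0 0 0 0 0 -10.5 0;0 0 0 0 0 -10.5 0;0 0 0 0 0 -10.5 0;0 0 0 0 0 -10.5 0;0 0 0 0 0 -10.5 0;0 0 0 0 0 -10.5 0;0 0 0 0 0 -10.5 0;0 0 0 0 0 -10.5 0;0 0 0 0 0 -10.5 0;0 0 0 0 0 -10.5 0;0 0 0 0 0 -10.5 0;0 0 0 0 0 -10.5 0;0 0 0 0 0 -10.5 0;0 0 0 0 0 -10 0;0 0 0 0 0 0 0;0 0 0 0 0 0 0")

```text
time: 3.75
position: [0.413, -0.1932, 0.2313]
orientation: [[-0.973, 0.231, -0.0], [0.231, 0.973, 0.0], [0.0, 0.0, -1.0]]
force: [-0.1, -0.0, 0.2]
width: 0.0853
gripper_force: 0.0
```

```bash
python3 - <<'E'
from h import *
s=snap('wrist','w0.png');print(np.round(s['origin'],3),np.round(s['rotation'],2).tolist())
from go import go
go(.412,-.192,.2,-13)
E
```

```text
[ 0.34  -0.177  0.375] [[0.23, 0.93, 0.28], [0.97, -0.22, -0.07], [0.0, 0.29, -0.96]]
yaw now 166.7, turn z 179.7 (mod 180); shift before turn [ 1.3  0.8 31.3]; after turn [-1.3 -0.8 31.3]; mm
p [ 0.4131 -0.1931  0.2313] q [-0.44  0.12 -0.16  1.29  0.   -0.21] z-axis [-0.  0. -1.] t 3.8 w 0.0852 F [-0.  -0.8  0.1]
```

View pics/w0.png

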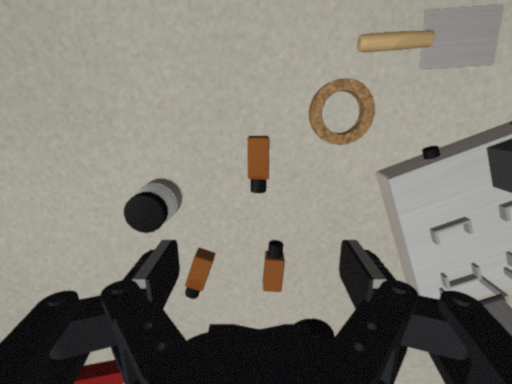

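The wrist view shows all three bottles: (258,158) with cap down, (200,272) with cap down and (274,268) with cap up. The jar is at (150,207).

```bash
cat > bot.py <<'E'
from h import *
def bots(cam='wrist',box=(0.3,0.72,-0.42,-0.08),f=None):
    s=snap(cam,f);c=s['color'];hsv=cv2.cvtColor(c,cv2.COLOR_RGB2HSV)
    m=cv2.inRange(hsv,(3,150,60),(16,255,255))
    m=cv2.morphologyEx(m,cv2.MORPH_OPEN,np.ones((3,3),np.uint8))
    n,l,st,ce=cv2.connectedComponentsWithStats(m);out=[]
    for i in range(1,n):
        if st[i,4]<60: continue
        q=np.argwhere(l==i)[:,::-1].astype(np.float32)
        bx=cv2.boxPoints(cv2.minAreaRect(q));W=np.array([ray(s,v,.025)[:2] for v in bx])
        e=[W[1]-W[0],W[2]-W[1]];L=[np.linalg.norm(v) for v in e];k=int(np.argmax(L));ax=e[k]/L[k];cen=W.mean(0)
        if not(box[0]<cen[0]<box[1] and box[2]<cen[1]<box[3]) or not .045<L[k]<.075: continue
        g=[int(c[tuple(np.clip(proj(s,[*(cen+t*.038*ax),.014])[::-1].astype(int),0,[383,511]))].sum()) for t in(1,-1)]
        if g[1]<g[0]: ax=-ax
        print('origin',(cen+.01*ax).round(4),'body',cen.round(4),'yaw',round(np.degrees(np.arctan2(ax[1],ax[0])),1),'size',np.round(L,3),g)
if __name__=='__main__': bots();bots('top')
E
python3 bot.py
```

```text
origin [ 0.4099 -0.1948] body [ 0.4002 -0.1926] yaw -12.8 size [0.024 0.054] [83, 492]
origin [ 0.5538 -0.3219] body [ 0.5454 -0.3164] yaw -33.3 size [0.057 0.024] [485, 100]
origin [ 0.5632 -0.2082] body [ 0.5729 -0.2102] yaw 168.1 size [0.026 0.052] [356, 90]
origin [ 0.5644 -0.2045] body [ 0.5739 -0.2075] yaw 162.9 size [0.051 0.025] [408, 51]
origin [ 0.412  -0.1922] body [ 0.4024 -0.1896] yaw -15.4 size [0.052 0.026] [31, 420]
```

Request:
jog_arm(series="0.002 0 0.036 0 0 0 0;0 0 0.036 0 0 0 0;0 0 0.036 0 0 0 0;0 0 0.036 0 0 0 0;0 0 0.036 0 0 0 0;0 0 0.026 0 0 0 0;0 0 0.020 0 0 0 0;0 0 0 0 0 0 0.8;0 0 0 0 0 0 0.9;0 0 0 0 0 0 0.9;0 0 0 0 0 0 0.9;0 0 0 0 0 0 0.9;0 0 0 0 0 0 0.9")

```text
time: 5.52
position: [0.4121, -0.1926, 0.0064]
orientation: [[-0.974, 0.226, 0.002], [0.226, 0.974, -0.001], [-0.002, -0.0, -1.0]]
force: [-1.1, 0.2, 6.3]
width: 0.0267
gripper_force: 59.3
```

Request:
jog_arm(series="0 0 -0.020 0 0 0 0.9;0 0 -0.060 0 0 0 0.9;0 0 -0.060 0 0 0 0.9;0 0 -0.050 0 0 0 0.9;-0.0042 0.0405 0 0 0 0 0.9;-0.0042 0.0405 0 0 0 0 0.9;-0.0042 0.0405 0 0 0 0 0.9;-0.0042 0.0405 0 0 0 0 0.9;-0.0042 0.0405 0 0 0 0 0.9;-0.0042 0.0405 0 0 0 0 0.9;-0.0042 0.0405 0 0 0 0 0.9;-0.0042 0.0405 0 0 0 0 0.9;-0.0042 0.0405 0 0 0 0 0.9;-0.0042 0.0405 0 0 0 0 0.9;0 0 0 0 0 -7.1 0.9;0 0 0 0 0 -7.1 0.9;0 0 0 0 0 -7.2 0.9;0 0 0 0 0 0 0.9;0 0 0 0 0 0 0.9")

```text
time: 7.9
position: [0.5438, 0.1927, 0.1956]
orientation: [[-0.99, -0.142, 0.0], [-0.142, 0.99, 0.0], [-0.0, 0.0, -1.0]]
force: [-0.4, 0.3, -0.2]
width: 0.0266
gripper_force: 59.2
```

```bash
python3 - <<'E'
from h import *
from go import go
s=snap('wrist','w1.png');go(.5435,.1920,.066,8.2)
for n in((.5435,.192),(.5564,.109),(.568,.0262)):
  e=np.array([.99,.142]);f=np.array([-.142,.99])
  print([proj(s,[*(np.array(n)+a*.041*e+b*.018*f),.07]).round(0).tolist() for a,b in((-1,-1),(-1,1),(1,1),(1,-1))])
E
```

```text
yaw now -171.8, turn z -180.0 (mod 180); shift before turn [  0.5  -0.7 129.6]; after turn [ -0.4   0.7 129.6]; mm
p [0.5438 0.1927 0.1956] q [0.34 0.34 0.04 1.27 0.   0.2 ] z-axis [ 0.  0. -1.] t 7.95 w 0.0267 F [-0.5 -0.5 -0.6]
[[240.0, 144.0], [277.0, 144.0], [276.0, 222.0], [242.0, 222.0]]
[[154.0, 145.0], [191.0, 145.0], [197.0, 223.0], [163.0, 223.0]]
[[68.0, 145.0], [105.0, 145.0], [118.0, 222.0], [84.0, 222.0]]
```

View pics/w1.png

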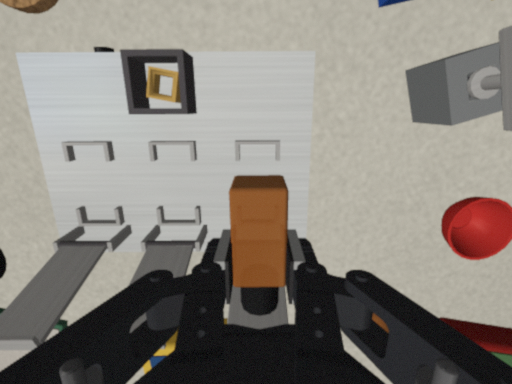

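The wrist view shows the bottle held straight, with its end face at v≈177–193. The nest brackets agree with my estimates to within 1–2 px.

```bash
python3 - <<'E'
from h import *
s=snap('wrist')
for v,z in((177,.1892),(193,.2172)):
  p=ray(s,(259,v),z)[:2];print(((p-np.array([.5438,.1927]))@np.array([.99,.142])).round(4))
E
```

```text
-0.0378
-0.0371
```

Request:
jog_arm(series="0.0005 -0.0007 0.030 0 0 0 0.9;0 0 0.030 0 0 0 0.9;0 0 0.030 0 0 0 0.9;0 0 0.025 0 0 0 0.9;0 0 0.0085 0 0 0 0.9;0 0 0.004 0 0 0 0.9;0 0 0.001 0 0 0 0.9;0 0 0 0 0 0 0.9;0 0 0 0 0 0 0.5;0 0 0 0 0 0 0.3;0 0 0 0 0 0 0.2;0 0 0 0 0 0 0.2;0 0 0 0 0 0 0.2;0 0 -0.020 0 0 0 0.2;0 0 -0.050 0 0 0 0.2;0 0 -0.060 0 0 0 0.2")

```text
time: 10.0
position: [0.5427, 0.1918, 0.1974]
orientation: [[-0.989, -0.145, -0.002], [-0.145, 0.989, -0.001], [0.002, -0.0, -1.0]]
force: [0.9, 0.8, 0.1]
width: 0.0679
gripper_force: 0.0
```

```bash
python3 - <<'E'
from bot import *
from go import go
s=snap('wrist','w2.png')
bots('top')
go(.5638,-.206,.2,166)
E
```

```text
origin [ 0.7026 -0.3858] body [ 0.712  -0.3892] yaw 159.7 size [0.045 0.026] [411, 403]
origin [ 0.5644 -0.2045] body [ 0.5739 -0.2075] yaw 162.9 size [0.051 0.025] [428, 36]
origin [ 0.5556 -0.3187] body [ 0.5471 -0.3133] yaw -32.2 size [0.053 0.025] [43, 426]
yaw now -171.7, turn z -337.7 (mod 180); shift before turn [  40.4 -397.3    2.2]; after turn [-113.7 -382.8    3.3]; mm
p [0.5461 0.193  0.2033] q [0.34 0.33 0.05 1.28 0.   0.19] z-axis [ 0.009  0.003 -1.   ] t 10.1 w 0.0682 F [ 0.7  0.9 -0.2]
```

View pics/w2.png

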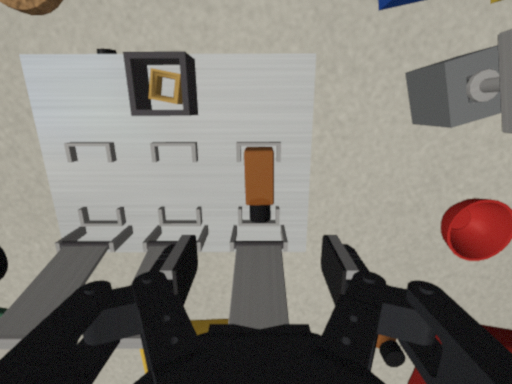

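Bottle 1 lies in nest 1 at (259,180). Next is the bottle at (0.564,-0.206).

Request:
jog_arm(series="0 0 0 0 0 7.4 0;0 0 0 0 0 7.4 0;0 0 0 0 0 7.4 0;-0.0114 -0.0383 0 0 0 0 0;-0.0114 -0.0383 0 0 0 0 0;-0.0114 -0.0383 0 0 0 0 0;-0.0114 -0.0383 0 0 0 0 0;-0.0114 -0.0383 0 0 0 0 0;-0.0114 -0.0383 0 0 0 0 0;-0.0114 -0.0383 0 0 0 0 0;-0.0114 -0.0383 0 0 0 0 0;-0.0114 -0.0383 0 0 0 0 0;-0.0114 -0.0383 0 0 0 0 0;0 0 0 0 0 0 0;0 0 0 0 0 0 0")

```text
time: 11.98
position: [0.5621, -0.2068, 0.1964]
orientation: [[-0.971, 0.24, -0.001], [0.24, 0.971, 0.001], [0.001, 0.0, -1.0]]
force: [-0.5, 1.7, 0.7]
width: 0.0857
gripper_force: 0.0
```

```bash
python3 - <<'E'
from bot import *
from go import go
bots('wrist')
go(.5638,-.206,.0055,165)
E
```

```text
origin [ 0.5522 -0.3195] body [ 0.5439 -0.3138] yaw -34.4 size [0.059 0.029] [520, 94]
origin [ 0.5625 -0.2069] body [ 0.572 -0.21 ] yaw 162.0 size [0.053 0.025] [92, 520]
yaw now 166.2, turn z 1.2 (mod 180); shift before turn [ -1.6   0.7 191.1]; after turn [ -1.4   0.8 191.1]; mm
p [ 0.5622 -0.2064  0.1966] q [-0.35  0.38  0.1   1.29  0.   -0.11] z-axis [-0.     0.001 -1.   ] t 12.03 w 0.0856 F [-0.   0.1 -0.1]
```

Request:
jog_arm(series="-0.001 0 0.036 0 0 3 0;0 0 0.036 0 0 0 0;0 0 0.036 0 0 0 0;0 0 0.036 0 0 0 0;0 0 0.027 0 0 0 0;0 0 0.020 0 0 0 0;0 0 0 0 0 0 0.8;0 0 0 0 0 0 0.9;0 0 0 0 0 0 0.9;0 0 0 0 0 0 0.9;0 0 0 0 0 0 0.9;0 0 0 0 0 0 0.9;0 0 -0.020 0 0 0 0.9;0 0 -0.060 0 0 0 0.9;0 0 -0.060 0 0 0 0.9;0 0 -0.050 0 0 0 0.9;0 0 0 0 0 0 0.9")

```text
time: 14.15
position: [0.5654, -0.2082, 0.2007]
orientation: [[-0.957, 0.29, 0.008], [0.29, 0.957, -0.003], [-0.008, -0.0, -1.0]]
force: [0.4, 0.7, -1.6]
width: 0.0266
gripper_force: 59.3
```

```bash
python3 go.py .5564 .109 .067 188.2
```

```text
yaw now 163.1, turn z -25.1 (mod 180); shift before turn [101.7 301.  132.8]; after turn [-36.4 315.2 133.7]; mm
p [ 0.5654 -0.2082  0.2007] q [-0.35  0.38  0.11  1.29  0.   -0.06] z-axis [ 0.008 -0.003 -1.   ] t 14.15 w 0.0266 F [ 0.4  0.7 -1.6]
```

Request:
jog_arm(series="0 0 0 0 0 -8.4 0.9;0 0 0 0 0 -8.4 0.9;0 0 0 0 0 -8.4 0.9;-0.0048 0.0392 0 0 0 0 0.9;-0.0048 0.0392 0 0 0 0 0.9;-0.0048 0.0392 0 0 0 0 0.9;-0.0048 0.0392 0 0 0 0 0.9;-0.0048 0.0392 0 0 0 0 0.9;-0.0048 0.0392 0 0 0 0 0.9;-0.0048 0.0392 0 0 0 0 0.9;-0.0048 0.0392 0 0 0 0 0.9;0 0 0 0 0 0 0.9;0 0 0 0 0 0 0.9;0 0 0 0 0 0 0.9")

```text
time: 15.9
position: [0.5557, 0.1075, 0.1956]
orientation: [[-0.99, -0.144, -0.0], [-0.144, 0.99, -0.0], [0.001, -0.0, -1.0]]
force: [-1.1, 0.3, -0.8]
width: 0.0274
gripper_force: 59.4
```

```bash
python3 - <<'E'
from bot import *
from go import go
s=snap('wrist');c=s['color']
go(.5564,.109,.067,188.2)
hsv=cv2.cvtColor(c,cv2.COLOR_RGB2HSV);m=cv2.inRange(hsv,(3,150,60),(16,255,255));m[:,:215]=0;m[:,300:]=0
r=np.where(m.sum(1)>255*15)[0];cc=np.where(m[200:].sum(0)>255*15)[0];print('rows',r.min(),r.max(),'cols',cc.min(),cc.max())
p0=np.array(robot.read_state()['position'])
col=c[r.min()-3:r.min()+30,258].sum(1);print(col.tolist())
p=ray(s,(258,r.min()),p0[2]-.0064)[:2];print(((p-p0[:2])@np.array([.99,.142])).round(4))
E
```

```text
yaw now -171.7, turn z -359.9 (mod 180); shift before turn [ -0.8   1.4 128.7]; after turn [ -0.8   1.4 128.7]; mm
p [0.5558 0.1075 0.1957] q [ 0.19  0.32  0.01  1.26 -0.    0.05] z-axis [-0. -0. -1.] t 15.95 w 0.0269 F [ 0.8  0.2 -0.7]
rows 223 318 cols 232 286
[80, 90, 91, 82, 99, 95, 135, 154, 186, 205, 230, 247, 267, 277, 277, 284, 277, 284, 281, 279, 266, 263, 260, 252, 260, 257, 267, 263, 261, 264, 261, 254, 262]
-0.0099
```

```bash
python3 - <<'E'
from bot import *
s=snap('wrist','w3.png');p0=np.array(robot.read_state()['position'])
for v,dz in((223,.019),(229,.0216),(318,.0216)):
  p=ray(s,(258,v),p0[2]+dz)[:2];print(v,((p-p0[:2])@np.array([.99,.142])).round(4))
cv2.imwrite('pics/w3c.png',cv2.resize(s['color'][130:384,160:360],None,fx=2,fy=2)[:,:,::-1])
E
```

```text
223 -0.0209
229 -0.0189
318 0.0336
```

View pics/w3c.png

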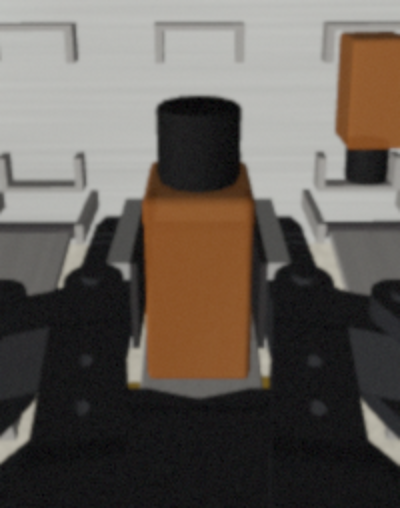

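The crop shows the bottle held with its cap toward the robot, about 2.5 mm too near, so I correct for that while lowering.

Request:
jog_arm(series="-0.0033 0.0014 0.030 0 0 0 0.9;0 0 0.030 0 0 0 0.9;0 0 0.030 0 0 0 0.9;0 0 0.025 0 0 0 0.9;0 0 0.008 0 0 0 0.9;0 0 0.004 0 0 0 0.9;0 0 0.001 0 0 0 0.9;0 0 0 0 0 0 0.9;0 0 0 0 0 0 0.6;0 0 0 0 0 0 0.4;0 0 0 0 0 0 0.3;0 0 0 0 0 0 0.3;0 0 0 0 0 0 0.3;0 0 -0.020 0 0 0 0.3;0 0 -0.050 0 0 0 0.2;0 0 -0.060 0 0 0 0.2;0 0 0 0 0 0 0.2")

```text
time: 18.12
position: [0.5613, 0.1108, 0.2027]
orientation: [[-0.989, -0.145, 0.008], [-0.145, 0.989, 0.002], [-0.008, 0.001, -1.0]]
force: [0.6, 0.7, -0.6]
width: 0.0682
gripper_force: 0.0
```

```bash
python3 - <<'E'
from bot import *
from go import go
s=snap('wrist','w4.png')
bots('top')
go(.554,-.319,.195,146.5)
E
```

```text
origin [ 0.5552 -0.3191] body [ 0.547  -0.3134] yaw -34.8 size [0.054 0.024] [30, 420]
yaw now -171.7, turn z -318.2 (mod 180); shift before turn [  67.4 -424.1    3.1]; after turn [-232.7 -360.9    3.3]; mm
p [0.5591 0.1104 0.1983] q [0.19 0.33 0.03 1.27 0.   0.05] z-axis [ 0.001  0.    -1.   ] t 18.23 w 0.0683 F [ 0.1 -0.   0.3]
```

View pics/w4.png

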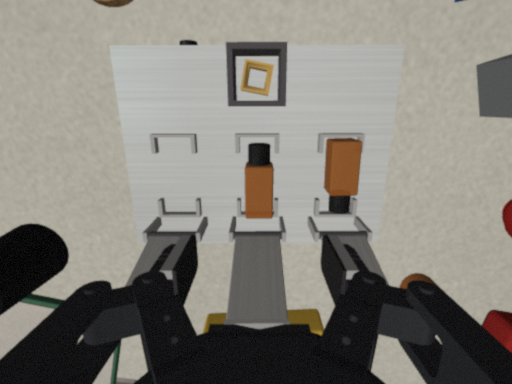

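Request:
jog_arm(series="0 0 0 0 0 10.5 0;0 0 0 0 0 10.5 0;0 0 0 0 0 10.4 0;0 0 0 0 0 10.4 0;-0.0212 -0.0328 0 0 0 0 0;-0.0212 -0.0328 0 0 0 0 0;-0.0212 -0.0328 0 0 0 0 0;-0.0212 -0.0328 0 0 0 0 0;-0.0212 -0.0328 0 0 0 0 0;-0.0212 -0.0328 0 0 0 0 0;-0.0212 -0.0328 0 0 0 0 0;-0.0212 -0.0328 0 0 0 0 0;-0.0212 -0.0328 0 0 0 0 0;-0.0212 -0.0328 0 0 0 0 0;-0.0212 -0.0328 0 0 0 0 0;0 0 0 0 0 0 0;0 0 0 0 0 0 0;0 0 0 0 0 0 0")

```text
time: 20.48
position: [0.5544, -0.3181, 0.1973]
orientation: [[-0.835, 0.55, -0.001], [0.55, 0.835, 0.001], [0.001, 0.0, -1.0]]
force: [0.4, 0.2, 0.8]
width: 0.0849
gripper_force: 0.0
```

```bash
python3 - <<'E'
from bot import *
from go import go
bots('wrist')
go(.554,-.319,.006,146)
E
```

```text
origin [ 0.5521 -0.3212] body [ 0.5437 -0.3158] yaw -32.9 size [0.025 0.055] [84, 505]
yaw now 146.6, turn z 0.6 (mod 180); shift before turn [-1.000e-01 -1.100e+00  1.916e+02]; after turn [  0.   -1.  191.6]; mm
p [ 0.5546 -0.3181  0.1976] q [-0.52  0.45  0.21  1.34  0.    0.06] z-axis [-0.  0. -1.] t 20.52 w 0.0853 F [-0.5 -0.8 -0.2]
```

Request:
jog_arm(series="0 -0.002 0.036 0 0 0 0;0 0 0.036 0 0 0 0;0 0 0.036 0 0 0 0;0 0 0.036 0 0 0 0;0 0 0.027 0 0 0 0;0 0 0.020 0 0 0 0;0 0 0 0 0 0 0.8;0 0 0 0 0 0 0.9;0 0 0 0 0 0 0.9;0 0 0 0 0 0 0.9;0 0 0 0 0 0 0.9;0 0 0 0 0 0 0.9;0 0 -0.020 0 0 0 0.9;0 0 -0.060 0 0 0 0.9;0 0 -0.060 0 0 0 0.9;0 0 -0.050 0 0 0 0.9;0 0 0 0 0 0 0.9;0 0 0 0 0 0 0.9;0 0 0 0 0 0 0.9")

```text
time: 22.9
position: [0.5527, -0.3205, 0.1952]
orientation: [[-0.834, 0.551, -0.002], [0.551, 0.834, 0.001], [0.003, -0.0, -1.0]]
force: [0.8, 0.2, -0.8]
width: 0.0268
gripper_force: 59.4
```

```bash
python3 go.py .568 .0262 .067 188.2
```

```text
yaw now 146.5, turn z -41.7 (mod 180); shift before turn [178.1 297.7 128.7]; after turn [-64.6 341.  128.2]; mm
p [ 0.5527 -0.3205  0.1952] q [-0.53  0.45  0.21  1.33  0.    0.06] z-axis [-0.002  0.001 -1.   ] t 22.9 w 0.0268 F [ 0.8  0.2 -0.8]
```

Request:
jog_arm(series="0 0 0 0 0 -10.4 0.9;0 0 0 0 0 -10.4 0.9;0 0 0 0 0 -10.4 0.9;0 0 0 0 0 -10.4 0.9;-0.0064 0.0341 0 0 0 0 0.9;-0.0064 0.0341 0 0 0 0 0.9;-0.0064 0.0341 0 0 0 0 0.9;-0.0064 0.0341 0 0 0 0 0.9;-0.0064 0.0341 0 0 0 0 0.9;-0.0064 0.0341 0 0 0 0 0.9;-0.0064 0.0341 0 0 0 0 0.9;-0.0064 0.0341 0 0 0 0 0.9;-0.0064 0.0341 0 0 0 0 0.9;-0.0064 0.0341 0 0 0 0 0.9;0 0 0 0 0 0 0.9;0 0 0 0 0 0 0.9;0 0 0 0 0 0 0.9")

```text
time: 25.02
position: [0.5683, 0.0248, 0.1964]
orientation: [[-0.99, -0.141, -0.001], [-0.141, 0.99, -0.0], [0.001, -0.0, -1.0]]
force: [-0.3, 0.7, -0.9]
width: 0.0268
gripper_force: 59.5
```

```bash
python3 - <<'E'
from bot import *
from go import go
s=snap('wrist');c=s['color'];p0=np.array(robot.read_state()['position']);e=np.array([.99,.142])
go(.568,.0262,.067,188.2)
hsv=cv2.cvtColor(c,cv2.COLOR_RGB2HSV);m=cv2.inRange(hsv,(3,150,60),(16,255,255));m[:,:215]=0;m[:,300:]=0
r=np.where(m.sum(1)>255*15)[0];print('rows',r.min(),r.max())
for v,dz in((r.min(),-.0064),(r.max(),.0216)): print(((ray(s,(258,v),p0[2]+dz)[:2]-p0[:2])@e).round(4))
E
```

```text
yaw now -171.9, turn z -360.1 (mod 180); shift before turn [1.000e-01 1.500e+00 1.295e+02]; after turn [  0.2   1.5 129.5]; mm
p [0.5684 0.0248 0.1965] q [ 0.04  0.33  0.02  1.27 -0.   -0.1 ] z-axis [-0.001 -0.    -1.   ] t 25.07 w 0.027 F [ 0.1 -0.2 -0.6]
rows 177 285
-0.0379
0.0127
```

Request:
jog_arm(series="-0.0012 0.0015 0.030 0 0 0 0.9;0 0 0.030 0 0 0 0.9;0 0 0.030 0 0 0 0.9;0 0 0.025 0 0 0 0.9;0 0 0.008 0 0 0 0.9;0 0 0.005 0 0 0 0.9;0 0 0.001 0 0 0 0.9;0 0 0 0 0 0 0.9;0 0 0 0 0 0 0.6;0 0 0 0 0 0 0.4;0 0 0 0 0 0 0.3;0 0 0 0 0 0 0.3;0 0 0 0 0 0 0.3;0 0 -0.020 0 0 0 0.3;0 0 -0.050 0 0 0 0.2;0 0 -0.060 0 0 0 0.2;0 0 0 0 0 0 0.2;0 0 0 0 0 0 0.2;0 0 0 0 0 0 0.2")

```text
time: 27.45
position: [0.5687, 0.0273, 0.1964]
orientation: [[-0.99, -0.142, -0.002], [-0.142, 0.99, -0.0], [0.002, 0.0, -1.0]]
force: [0.4, -0.2, -0.0]
width: 0.0684
gripper_force: 0.0
```

```bash
python3 - <<'E'
from bot import *
s=snap('wrist');cv2.imwrite('pics/w5.png',cv2.resize(s['color'][:250],None,fx=1.5,fy=1.5)[:,:,::-1])
from go import go
go(.568,.0262,.2,188.2)
c=s['color'];hsv=cv2.cvtColor(c,cv2.COLOR_RGB2HSV);m=cv2.inRange(hsv,(3,150,60),(16,255,255))
m=cv2.morphologyEx(m,cv2.MORPH_OPEN,np.ones((3,3),np.uint8))
n,l,st,ce=cv2.connectedComponentsWithStats(m)
E=np.array([[.99,.142],[-.142,.99]])
for i in range(1,n):
  if st[i,4]<400:continue
  x,y,w,h=st[i,:4]
  for v,z in((y,.06),(y,.088),(y+h,.088)):
    p=ray(s,(x+w/2,v),z)[:2];print(st[i].tolist(),[((E@(p-np.array(q)))*1e3).round(1).tolist() for q in((.5435,.192),(.5564,.109),(.568,.0262)) if np.linalg.norm(p-np.array(q))<.055])
E
```

```text
yaw now -171.9, turn z -360.1 (mod 180); shift before turn [ 0.9 -1.  -3.6]; after turn [ 0.9 -1.  -3.6]; mm
p [0.5687 0.0273 0.1964] q [ 0.05  0.33  0.03  1.27  0.   -0.09] z-axis [-0.003 -0.    -1.   ] t 27.5 w 0.0683 F [-0.5  0.5  0.7]
[406, 146, 48, 58, 2279] [[-36.8, 6.5]]
[406, 146, 48, 58, 2279] [[-40.4, -10.9]]
[406, 146, 48, 58, 2279] [[15.7, -0.7]]
[245, 149, 28, 57, 1525] [[-34.5, 0.5]]
[245, 149, 28, 57, 1525] [[-38.4, 0.5]]
[245, 149, 28, 57, 1525] [[17.0, 0.5]]
[325, 171, 36, 54, 1653] [[-11.9, 4.5]]
[325, 171, 36, 54, 1653] [[-18.1, -4.3]]
[325, 171, 36, 54, 1653] [[36.9, 0.6]]
```

View pics/w5.png

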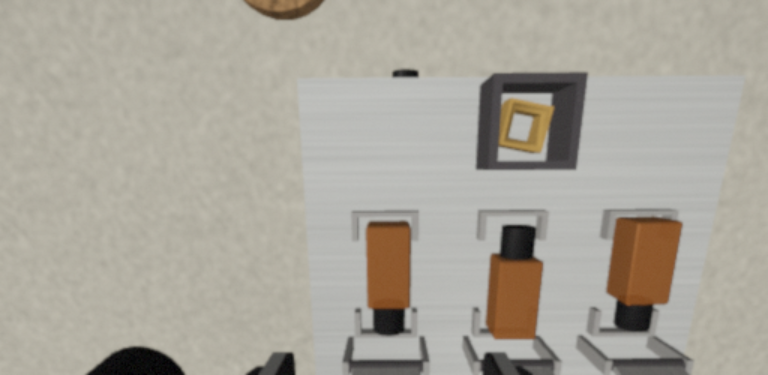

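All three bottles lie in their nests within 2 mm. Next, the covers, starting with cover 3: close the gripper and move behind it.

Request:
jog_arm(series="0 0 -0.040 0 0 0 1;0 0 -0.040 0 0 0 1;-0.028 -0.001 0 0 0 0 1;-0.028 0 0 0 0 0 1;-0.028 0 0 0 0 0 1;-0.028 0 0 0 0 0 1;0 0 0 0 0 0 1;0 0 0.036 0 0 0 1;0 0 0.036 0 0 0 1;0 0 0.032 0 0 0 1;0 0 0 0 0 0 1;0 0 0 0 0 0 1;0 0 0 0 0 0 1")

```text
time: 29.12
position: [0.6812, 0.0422, 0.1756]
orientation: [[-0.99, -0.142, 0.003], [-0.142, 0.99, 0.0], [-0.003, -0.0, -1.0]]
force: [-0.5, 0.6, 0.4]
width: 0.0004
gripper_force: 0.0
```

```bash
python3 go.py .6799 .0423 .172 188.2; python3 - <<'E'
from h import *
snap('scene','s1.png');s=cv2.imread('pics/s1.png')[130:290,160:420];cv2.imwrite('pics/s1c.png',cv2.resize(s,None,fx=3,fy=3))
E
```

```text
yaw now -171.9, turn z -360.1 (mod 180); shift before turn [1.2 0.2 3.6]; after turn [1.2 0.2 3.6]; mm
p [0.6812 0.0422 0.1756] q [ 0.06  0.53  0.3   1.33  0.   -0.08] z-axis [ 0.003  0.    -1.   ] t 29.12 w 0.0004 F [-0.5  0.6  0.4]
```

View pics/s1c.png

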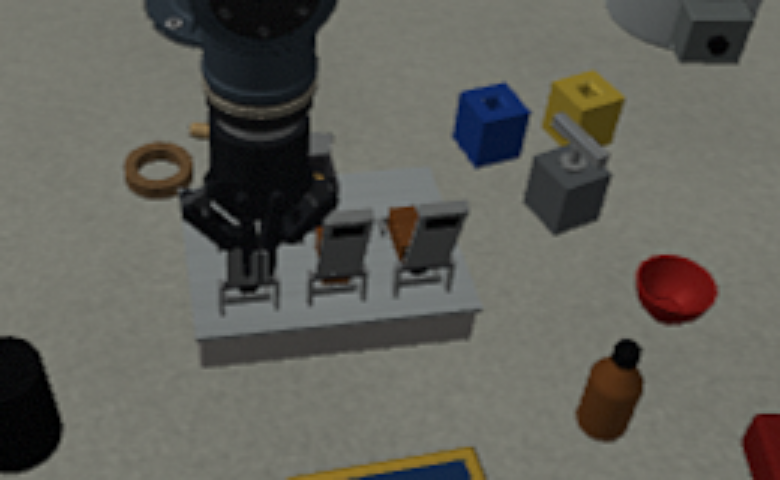

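The fingers are closed and centred behind cover 3, at crop (250,265).

Request:
jog_arm(series="0.016 0 0 0 0 0 1;0.016 0 0 0 0 0 1;0.015 0 0 0 0 0 1;0.007 0 0 0 0 0 1;0.007 0 0 0 0 0 1;0.008 0 0.0008 0 0 0 1;0.0075 0 0.0008 0 0 0 1;0.008 0 0.002 0 0 0 1;0.008 0 0.002 0 0 0 1;0.0075 0 0.0037 0 0 0 1;0.0075 0 0.0037 0 0 0 1;0.007 0 0.005 0 0 0 1;0.0072 0 0.005 0 0 0 1;0.006 0 0.007 0 0 0 1;0.0057 0 0.007 0 0 0 1;0.004 0 0.0084 0 0 0 1;0.004 0 0.0084 0 0 0 1;0.0017 0 0.009 0 0 0 1;0.0008 0 0.0045 0 0 0 1;0 0 0.002 0 0 0 1")

```text
time: 31.68
position: [0.5379, 0.0218, 0.1041]
orientation: [[-0.99, -0.142, -0.001], [-0.142, 0.99, 0.0], [0.001, 0.0, -1.0]]
force: [-0.0, 0.0, -0.2]
width: -0.0003
gripper_force: 0.0
```

Request:
jog_arm(series="0 0 0 0 0 0 1;0 0 0.002 0 0 0 1;0 0 0 0 0 0 1")

```text
time: 32.05
position: [0.5381, 0.0219, 0.1025]
orientation: [[-0.99, -0.142, 0.0], [-0.142, 0.99, 0.0], [-0.0, 0.0, -1.0]]
force: [-0.0, -0.1, -0.5]
width: -0.0002
gripper_force: 0.0
```

```bash
python3 go.py .5440 .1920 .28 188.2; python3 - <<'E'
from h import *
snap('scene','s2.png');s=cv2.imread('pics/s2.png')[130:290,160:420];cv2.imwrite('pics/s2c.png',cv2.resize(s,None,fx=3,fy=3))
E
```

```text
yaw now -171.9, turn z -360.1 (mod 180); shift before turn [ -30.   167.6 -177.5]; after turn [ -30.1  167.5 -177.5]; mm
p [0.5381 0.0219 0.1025] q [ 0.04  0.34 -0.22  1.02  0.   -0.1 ] z-axis [ 0.  0. -1.] t 32.05 w -0.0002 F [-0.  -0.1 -0.5]
```

View pics/s2c.png

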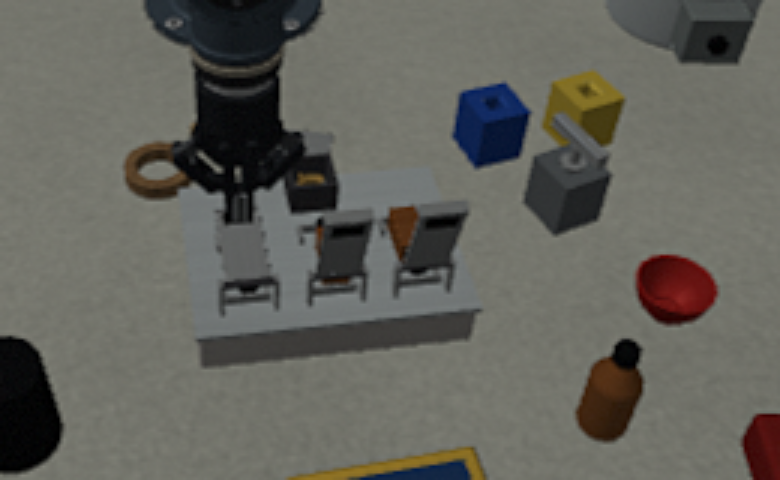

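Cover 3 is snapped shut. Now cover 2.

Request:
jog_arm(series="0 0 -0.040 0 0 0 1;0 0 -0.050 0 0 0 1;0 0 -0.050 0 0 0 1;0 0 -0.038 0 0 0 1;-0.036 0.021 0 0 0 0 1;-0.036 0.021 0 0 0 0 1;-0.036 0.021 0 0 0 0 1;-0.035 0.021 0 0 0 0 1;0 0 0 0 0 0 1;0 0 0.036 0 0 0 1;0 0 0.036 0 0 0 1;0 0 0.034 0 0 0 1;0 0 0 0 0 0 1;0 0 0 0 0 0 1;0 0 0 0 0 0 1;0 0 0 0 0 0 1")

```text
time: 34.1
position: [0.6682, 0.1253, 0.1758]
orientation: [[-0.99, -0.142, 0.002], [-0.142, 0.99, 0.0], [-0.002, 0.0, -1.0]]
force: [-0.7, -1.4, -0.7]
width: 0.0
gripper_force: 0.0
```

```bash
python3 go.py .6683 .1250 .172 188.2
```

```text
yaw now -171.9, turn z -360.1 (mod 180); shift before turn [-0.  -0.3  3.8]; after turn [-0.  -0.3  3.8]; mm
p [0.6682 0.1253 0.1758] q [0.19 0.53 0.29 1.33 0.   0.04] z-axis [ 0.002  0.    -1.   ] t 34.1 w 0.0 F [-0.7 -1.4 -0.7]
```

Request:
jog_arm(series="0.016 0 0 0 0 0 1;0.016 0 0 0 0 0 1;0.015 0 0 0 0 0 1;0.007 0 0 0 0 0 1;0.007 0 0 0 0 0 1;0.008 0 0.0008 0 0 0 1;0.0075 0 0.0008 0 0 0 1;0.008 0 0.002 0 0 0 1;0.008 0 0.002 0 0 0 1;0.0075 0 0.0037 0 0 0 1;0.0075 0 0.0037 0 0 0 1;0.007 0 0.005 0 0 0 1;0.0072 0 0.005 0 0 0 1;0.006 0 0.007 0 0 0 1;0.0057 0 0.007 0 0 0 1;0.004 0 0.0084 0 0 0 1;0.004 0 0.0084 0 0 0 1;0.0017 0 0.009 0 0 0 1;0.0008 0 0.0045 0 0 0 1;0 0 0.004 0 0 0 1")

```text
time: 36.6
position: [0.5252, 0.1049, 0.1029]
orientation: [[-0.99, -0.142, -0.0], [-0.142, 0.99, 0.0], [0.0, 0.0, -1.0]]
force: [0.5, -0.0, 1.2]
width: 0.0003
gripper_force: 0.0
```

Request:
jog_arm(series="0 0 0 0 0 0 1;0 0 -0.030 0 0 0 1;0 0 -0.050 0 0 0 1;0 0 -0.050 0 0 0 1;0 0 -0.048 0 0 0 1;-0.036 0.021 0 0 0 0 1;-0.036 0.021 0 0 0 0 1;-0.036 0.021 0 0 0 0 1;-0.035 0.021 0 0 0 0 1;0 0 0 0 0 0 1;0 0 0.036 0 0 0 1;0 0 0.036 0 0 0 1;0 0 0.034 0 0 0 1;0 0 0 0 0 0 1;0 0 0 0 0 0 1;0 0 0 0 0 0 1;0 0 0 0 0 0 1")

```text
time: 38.72
position: [0.6554, 0.2084, 0.1765]
orientation: [[-0.99, -0.142, 0.002], [-0.142, 0.99, 0.001], [-0.002, 0.0, -1.0]]
force: [-0.7, 0.0, 0.2]
width: 0.0
gripper_force: 0.0
```

```bash
python3 go.py .6554 .2080 .1755 188.2;python3 - <<'E'
from h import *
snap('scene','s3.png');s=cv2.imread('pics/s3.png')[130:290,160:420];cv2.imwrite('pics/s3c.png',cv2.resize(s,None,fx=3,fy=3))
E
```

```text
yaw now -171.9, turn z -360.1 (mod 180); shift before turn [ 0.1 -0.4  1. ]; after turn [ 0.1 -0.4  1. ]; mm
p [0.6554 0.2084 0.1765] q [0.31 0.54 0.32 1.35 0.   0.17] z-axis [ 0.002  0.001 -1.   ] t 38.73 w 0.0 F [-0.7  0.   0.2]
```

View pics/s3c.png

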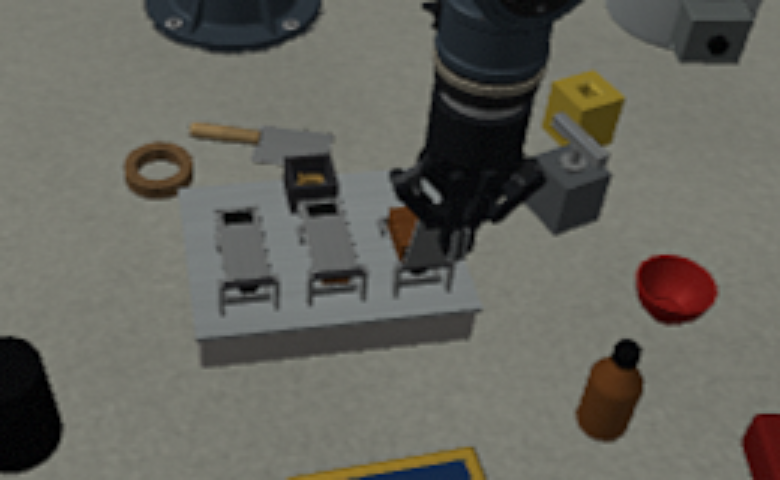

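Covers 2 and 3 are shut. Now cover 1.

Request:
jog_arm(series="0.016 0 0 0 0 0 1;0.016 0 0 0 0 0 1;0.015 0 0 0 0 0 1;0.007 0 0 0 0 0 1;0.007 0 0 0 0 0 1;0.008 0 0.0008 0 0 0 1;0.0075 0 0.0008 0 0 0 1;0.008 0 0.002 0 0 0 1;0.008 0 0.002 0 0 0 1;0.0075 0 0.0037 0 0 0 1;0.0075 0 0.0037 0 0 0 1;0.007 0 0.005 0 0 0 1;0.0072 0 0.005 0 0 0 1;0.006 0 0.007 0 0 0 1;0.0057 0 0.007 0 0 0 1;0.004 0 0.0084 0 0 0 1;0.004 0 0.0084 0 0 0 1;0.0017 0 0.009 0 0 0 1;0.0008 0 0.0045 0 0 0 1;0 0 0.004 0 0 0 1")

```text
time: 41.28
position: [0.5124, 0.1879, 0.1036]
orientation: [[-0.99, -0.142, -0.0], [-0.142, 0.99, -0.0], [0.0, 0.0, -1.0]]
force: [0.2, 0.0, -0.9]
width: -0.0002
gripper_force: 0.0
```

Request:
jog_arm(series="0 0 0 0 0 0 1;0 0 -0.030 0 0 0 1;0 0 -0.050 0 0 0 0.6;0 0 -0.050 0 0 0 0;0 0 -0.050 0 0 0 0;0 0 0 0 0 0 0;0 0 0 0 0 0 0;0 0 0 0 0 0 0")

```text
time: 42.28
position: [0.512, 0.1877, 0.2827]
orientation: [[-0.99, -0.142, -0.002], [-0.142, 0.99, -0.001], [0.002, -0.0, -1.0]]
force: [0.1, 1.3, -0.2]
width: 0.0851
gripper_force: 0.0
```

```bash
python3 go.py .4195 .379 .26 202.4; python3 - <<'E'
from h import *
s=snap('wrist','w6.png')
# expected pixel places of shut-cover free ends (hinge - 100 mm) vs open tips
e=np.array([.99,.142])
for n in((.5435,.192),(.5564,.109),(.568,.0262)):
  n=np.array(n);print('shut tip',proj(s,[*(n-.048*e),.097]).round(0),'pad',proj(s,[*(n-.033*e),.1]).round(0),'open tip',proj(s,[*(n+.075*e),.194]).round(0))
  for d in(-.033,-.01,.02,.07): 
    u,v=proj(s,[*(n+d*e),.099]).astype(int); print(d,s['color'][v,u] if 0<=v<384 and 0<=u<512 else None,end=' ')
  print()
E
```

```text
yaw now -171.9, turn z -374.3 (mod 180); shift before turn [ 64.4 202.5  22.8]; after turn [ 12.6 212.1  22.7]; mm
p [0.512  0.1877 0.2827] q [0.35 0.26 0.15 1.46 0.   0.21] z-axis [-0.002 -0.001 -1.   ] t 42.27 w 0.0851 F [ 0.1  1.3 -0.2]
shut tip [259. 159.] pad [259. 172.] open tip [259. 298.]
-0.033 [29 30 26] -0.01 [149 148 144] 0.02 [151 149 145] 0.07 [168 164 152] 
shut tip [190. 160.] pad [190. 173.] open tip [176. 299.]
-0.033 [27 28 24] -0.01 [149 147 143] 0.02 [149 147 143] 0.07 [168 164 152] 
shut tip [121. 160.] pad [122. 172.] open tip [ 92. 298.]
-0.033 [32 31 30] -0.01 [151 149 145] 0.02 [149 147 143] 0.07 [169 165 154]
```

All three covers are shut, with the pads where I expected them. Now to the key.

Request:
jog_arm(series="0 0 0 0 0 -7.2 0;0 0 0 0 0 -7.1 0;0.0021 0.0353 0.0038 0 0 0 0;0.0021 0.0353 0.0038 0 0 0 0;0.0021 0.0353 0.0038 0 0 0 0;0.0021 0.0353 0.0038 0 0 0 0;0.0021 0.0353 0.0038 0 0 0 0;0.0021 0.0353 0.0038 0 0 0 0;0 0 0 0 0 0 0;0 0 0 0 0 0 0;0 0 0 0 0 0 0")

```text
time: 43.7
position: [0.4204, 0.378, 0.2611]
orientation: [[-0.925, -0.381, -0.0], [-0.381, 0.925, -0.0], [0.0, -0.0, -1.0]]
force: [-0.2, 0.2, -0.0]
width: 0.0857
gripper_force: 0.0
```

```bash
python3 - <<'E'
from h import *
from go import go
g=cv2.imread('pics/w6.png') # socket seen from over nest 1
s=snap('wrist','w7.png')
cv2.imwrite('pics/w67.png',np.hstack([cv2.resize(g[20:160,150:290],None,fx=2.6,fy=2.6,interpolation=cv2.INTER_CUBIC),cv2.resize(s['color'][80:300,140:390],(414,364))[:,:,::-1]]))
print(s['origin'],np.round(s['rotation'],3).tolist())
go(.4195,.379,.26,202.4)
E
```

```text
[0.35118935 0.34902592 0.40472793] [[-0.381, 0.884, 0.27], [0.925, 0.364, 0.111], [-0.001, 0.292, -0.956]]
yaw now -157.6, turn z -360.0 (mod 180); shift before turn [0.5 1.2 1.2]; after turn [0.5 1.2 1.2]; mm
p [0.4204 0.378  0.2612] q [ 0.73  0.3   0.15  1.42 -0.    0.34] z-axis [ 0. -0. -1.] t 43.75 w 0.0854 F [-0.4  0.2  0.3]
```

View pics/w67.png

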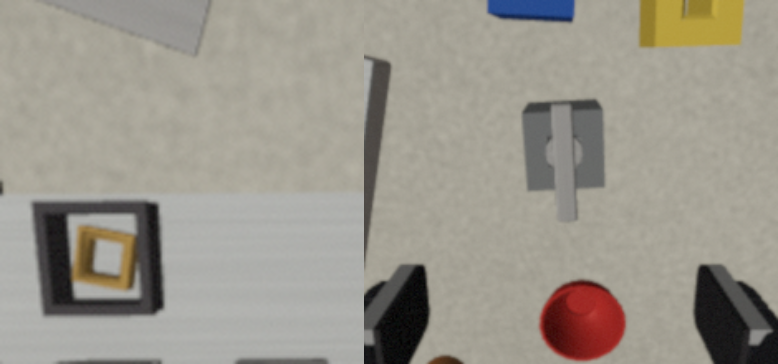

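Left crop: the brass socket's corners are (85,226), (138,236), (132,291) and (74,282). Right crop: the key bar runs from (563,104) to (568,220).

```bash
python3 - <<'E'
from h import *
s=snap('wrist');st=robot.read_state()
Rt=np.array(st['orientation']);pt=np.array(st['position'])
Rc=Rt.T@np.array(s['rotation']);oc=Rt.T@(np.array(s['origin'])-pt)
U=lambda x,y:(140+(x-364)/1.656,80+y/1.6545)
A,B=ray(s,U(563,106),.114)[:2],ray(s,U(568,218),.114)[:2]
print('key',((A+B)/2).round(4),np.linalg.norm(A-B).round(4),np.degrees(np.arctan2(*(B-A)[::-1])))
# bar by mask
g=cv2.cvtColor(s['color'],cv2.COLOR_RGB2HSV);roi=np.zeros(g.shape[:2],np.uint8);roi[130:225,245:280]=1
gray=cv2.cvtColor(s['color'],cv2.COLOR_RGB2GRAY)
for v in(150,165,190,205): print(v,gray[v,245:280].tolist())
S=np.array([U(525,108),U(602,101),U(604,187),U(530,190)])
print('stand top',np.array([ray(s,q,.07)[:2] for q in S]).mean(0).round(4))
a=np.radians(-171.85);c,d=np.cos(a),np.sin(a)
R6=np.array([[c,d,0],[d,-c,0],[0,0,-1]]);
w=dict(K=s['K'],origin=np.array([.5121,.1878,.2824])+R6@oc,rotation=R6@Rc)
V=lambda x,y:(150+x/2.6,20+y/2.6)
Q=np.array([ray(w,V(*q),.078)[:2] for q in((85,226),(138,236),(132,291),(74,282))])
print('socket',Q.mean(0).round(4),np.linalg.norm(Q-np.roll(Q,-1,0),axis=1).round(4),[np.degrees(np.arctan2(*(Q[(i+1)%4]-Q[i])[::-1])).round(1) for i in range(4)])
W=np.array([ray(w,V(*q),.096)[:2] for q in((33,203),(157,201),(163,313),(42,315))]);print('well',W.mean(0).round(4),np.linalg.norm(W-np.roll(W,-1,0),axis=1).round(4))
E
```

```text
key [0.4188 0.3801] 0.0762 25.023432908493657
150 [104, 105, 105, 105, 105, 103, 105, 110, 141, 150, 145, 142, 140, 142, 142, 142, 142, 142, 141, 127, 98, 96, 104, 105, 104, 104, 105, 106, 106, 104, 103, 105, 104, 104, 105]
165 [107, 104, 107, 105, 104, 95, 101, 128, 133, 146, 146, 142, 143, 143, 142, 142, 138, 141, 141, 139, 123, 110, 129, 130, 111, 100, 102, 104, 104, 105, 105, 105, 105, 103, 105]
190 [106, 105, 103, 105, 104, 106, 102, 106, 105, 109, 136, 148, 145, 142, 142, 140, 139, 139, 139, 140, 139, 126, 99, 99, 104, 102, 105, 105, 105, 106, 103, 102, 103, 105, 106]
205 [168, 169, 169, 171, 167, 164, 163, 161, 163, 165, 167, 158, 149, 143, 142, 143, 142, 138, 140, 139, 138, 137, 123, 126, 151, 162, 163, 165, 164, 163, 166, 166, 166, 161, 160]
stand top [0.4173 0.3796]
socket [0.4631 0.0963] [0.0248 0.0256 0.0277 0.0265] [np.float64(87.8), np.float64(-1.7), np.float64(-90.6), np.float64(172.1)]
well [0.4624 0.0967] [0.0543 0.0484 0.0554 0.0485]
```

Request:
jog_arm(series="0.0006 0.002 0.035 0 0 -1 0;0 0 0.035 0 0 0 0;0 0 0.035 0 0 0 0;0 0 0.035 0 0 0 0;0 0 0.020 0 0 0 0;0 0 0.014 0 0 0 0;0 0 0 0 0 0 0;0 0 0 0 0 0 0.5;0 0 0 0 0 0 0.8;0 0 0 0 0 0 1;0 0 0 0 0 0 1;0 0 0 0 0 0 1;0 0 0 0 0 0 1;0 0 0 0 0 0 1")

```text
time: 45.55
position: [0.4188, 0.3806, 0.0875]
orientation: [[-0.917, -0.398, 0.0], [-0.398, 0.917, 0.001], [-0.001, 0.0, -1.0]]
force: [-0.4, 0.2, 6.2]
width: 0.0132
gripper_force: 59.9
```

```bash
python3 go.py .463 .096 .2 177
```

```text
yaw now -156.6, turn z -333.6 (mod 180); shift before turn [  72.6 -278.7 -112.7]; after turn [ -59.1 -281.9 -112.5]; mm
p [0.4188 0.3806 0.0875] q [ 0.74  0.39 -0.18  1.    0.    0.33] z-axis [ 0.     0.001 -1.   ] t 45.55 w 0.0132 F [-0.4  0.2  6.2]
```

Request:
jog_arm(series="0 0 -0.010 0 0 0 1;0 0 -0.020 0 0 0 1;0 0 -0.030 0 0 0 1;0 0 -0.030 0 0 0 1;0 0 -0.030 0 0 0 1;0 0 0 0 0 0 1;0 0 0 0 0 0 1;0 0 0 0 0 0 1")

```text
time: 46.55
position: [0.4181, 0.38, 0.206]
orientation: [[-0.917, -0.398, -0.002], [-0.398, 0.917, -0.001], [0.002, -0.001, -1.0]]
force: [-0.7, -0.4, -2.0]
width: 0.0127
gripper_force: 59.1
```

```bash
python3 - <<'E'
from h import *
s=snap('wrist','w8.png');st=robot.read_state();p=np.array(st['position']);R=np.array(st['orientation'])
print(p.round(4),st['width'],np.round(st['force'],1))
P=lambda x,y,z: proj(s,p+R@np.array([x,y,z]))
print('bar top near',P(.04,0,-.027),'low near',P(.04,0,-.011),'bar centre',P(0,0,-.027),'far',P(-.04,0,-.027))
print('shank end',P(0,0,.077), 'collar',P(0,0,.014))
c=s['color'];u=int(round(P(.04,0,-.027)[0]))
g=cv2.cvtColor(c,cv2.COLOR_RGB2GRAY)
v=int(P(.04,0,-.027)[1]);print(v-40,g[v-40:v+60,u].tolist())
E
```

```text
[0.4182 0.3801 0.206 ] 0.013454451540977547 [-1.2  0.6 -1.6]
bar top near [260.11916428 190.85753379] low near [259.99603662 181.61529889] bar centre [260.01261584 269.67523514] far [259.92324234 335.78802006]
shank end [259.58722328 200.66501845] collar [259.78637958 232.9735734 ]
150 [67, 68, 69, 66, 70, 88, 106, 111, 112, 110, 112, 112, 112, 111, 110, 111, 112, 112, 113, 111, 112, 116, 111, 97, 117, 154, 161, 128, 79, 69, 66, 68, 73, 83, 87, 88, 93, 94, 94, 95, 106, 119, 133, 139, 144, 147, 148, 147, 149, 147, 147, 148, 148, 147, 146, 151, 149, 147, 149, 148, 148, 148, 149, 149, 149, 148, 148, 148, 148, 149, 149, 148, 148, 149, 147, 146, 148, 147, 148, 145, 148, 148, 145, 147, 150, 147, 148, 148, 147, 147, 146, 148, 146, 149, 147, 149, 149, 147, 148, 148]
```

Request:
jog_arm(series="0 0 0 0 0 8.8 1;0 0 0 0 0 8.8 1;0 0 0 0 0 8.8 1;-0.0075 -0.0352 0 0 0 0 1;-0.0075 -0.0352 0 0 0 0 1;-0.0075 -0.0352 0 0 0 0 1;-0.0075 -0.0352 0 0 0 0 1;-0.0075 -0.0352 0 0 0 0 1;-0.0074 -0.0352 0 0 0 0 1;-0.0074 -0.0352 0 0 0 0 1;-0.0074 -0.0352 0 0 0 0 1;0 0 0 0 0 0 1;0 0 0 0 0 0 1;0 0 0 0 0 0 1")

```text
time: 48.35
position: [0.4636, 0.0969, 0.2069]
orientation: [[-0.999, 0.051, -0.0], [0.051, 0.999, 0.0], [0.0, 0.0, -1.0]]
force: [-0.5, 0.9, -1.3]
width: 0.0128
gripper_force: 59.2
```

```bash
python3 - <<'E'
from h import *
from go import go
go(.463,.096,.137,177)
for n in('top','wrist'):
  s=snap(n);h=cv2.cvtColor(s['color'],cv2.COLOR_RGB2HSV)
  m=cv2.inRange(h,(12,90,60),(26,255,255));q=np.argwhere(m)[:,::-1].astype(np.float32)
  w=proj(s,[.463,.096,.078]);q=q[np.linalg.norm(q-w,axis=1)<(10 if n=='top' else 30)]
  print(n,w.round(1),len(q))
  if len(q)>5:
    r=cv2.minAreaRect(q);b=np.array([ray(s,v,.078)[:2] for v in cv2.boxPoints(r)]);print(b.mean(0).round(4),np.linalg.norm(b[1]-b[0]).round(4),np.linalg.norm(b[2]-b[1]).round(4),np.degrees(np.arctan2(*(b[1]-b[0])[::-1])).round(1))
E
```

```text
yaw now 177.1, turn z 0.1 (mod 180); shift before turn [ 0.5 -0.9 69.9]; after turn [ 0.5 -0.9 69.9]; mm
p [0.4636 0.0969 0.2069] q [ 0.21  0.16 -0.18  1.23  0.    0.26] z-axis [-0.  0. -1.] t 48.35 w 0.0128 F [-0.5  0.9 -1.3]
top [233.  204.8] 0
wrist [258.6 183.5] 230
[0.4547 0.0937] 0.0248 0.0163 89.8
```

Request:
jog_arm(series="0.0005 -0.0012 0.020 0 0 0 1;0 0 0.020 0 0 0 1;0 0 0.009 0 0 0 1;0 0 0.004 0 0 0 1;0 0 0.004 0 0 0 1;0 0 0 0 0 0 1;0 0 0 0 0 0 1")

```text
time: 49.32
position: [0.4634, 0.095, 0.1505]
orientation: [[-0.999, 0.052, 0.001], [0.052, 0.999, 0.0], [-0.001, 0.0, -1.0]]
force: [0.2, 0.5, -0.5]
width: 0.013
gripper_force: 59.1
```

Request:
jog_arm(series="0 0 0.002 0 0 0 1;0 0 0.002 0 0 0 1;0 0 0 0 0 0 1;0 0 0 0 0 0 1")

```text
time: 49.82
position: [0.4632, 0.095, 0.1461]
orientation: [[-0.999, 0.052, -0.0], [0.052, 0.999, 0.0], [0.0, 0.0, -1.0]]
force: [-0.2, 0.2, -0.9]
width: 0.013
gripper_force: 59.1
```

Request:
jog_arm(series="0 0 0.002 0 0 0 1;0 0 0.002 0 0 0 1;0 0 0 0 0 0 1;0 0 0 0 0 0 1")

```text
time: 50.32
position: [0.4632, 0.095, 0.1421]
orientation: [[-0.999, 0.052, 0.0], [0.052, 0.999, 0.0], [-0.0, 0.0, -1.0]]
force: [0.1, 0.6, -1.0]
width: 0.0133
gripper_force: 59.1
```

Request:
jog_arm(series="0 0 0.002 0 0 0 1;0 0 0.001 0 0 0 1;0 0 0 0 0 7 1;0 0 0 0 0 7 1;0 0 0 0 0 7 1;0 0 0 0 0 7 1;0 0 0 0 0 7 1;0 0 0 0 0 7 1;0 0 0 0 0 7 1;0 0 0 0 0 7 1;0 0 0 0 0 0 1;0 0 0 0 0 0 1")

```text
time: 51.82
position: [0.463, 0.095, 0.139]
orientation: [[-0.518, 0.855, -0.0], [0.855, 0.518, 0.0], [0.0, -0.0, -1.0]]
force: [0.0, 0.4, -3.1]
width: 0.0128
gripper_force: 59.0
```

```bash
python3 -c "
from rig import robot
s=robot.read_state();print(s['torque'].round(3),s['force'].round(1),s['q'].round(2),s['width'])"
```

```text
[-0.042 -0.036  0.003] [ 0.   0.4 -3.1] [ 0.2   0.2  -0.31  1.06  0.    1.23] 0.012823266701691788
```

Yaw is now 121°, with no stop torque yet. I keep turning in small steps.

Request:
jog_arm(series="0 0 0 0 0 4 1;0 0 0 0 0 4 1;0 0 0 0 0 0 1")

```text
time: 52.2
position: [0.4631, 0.095, 0.139]
orientation: [[-0.393, 0.919, -0.0], [0.919, 0.393, -0.0], [0.0, -0.0, -1.0]]
force: [0.2, -0.7, -3.6]
width: 0.0128
gripper_force: 58.9
```

```bash
python3 -c "
from rig import robot
s=robot.read_state();print(s['torque'].round(3),s['force'].round(1),s['q'].round(2),s['width'])"
```

```text
[-0.039 -0.074  0.092] [ 0.2 -0.7 -3.6] [ 0.2   0.2  -0.31  1.06 -0.    1.37] 0.012832529923707979
```

Request:
jog_arm(series="0 0 0 0 0 3 1;0 0 0 0 0 3 1;0 0 0 0 0 0 1")

```text
time: 52.58
position: [0.4631, 0.0949, 0.139]
orientation: [[-0.295, 0.955, -0.0], [0.955, 0.295, -0.0], [-0.0, -0.0, -1.0]]
force: [0.6, -0.6, -5.1]
width: 0.013
gripper_force: 58.8
```

```bash
python3 -c "
from rig import robot
s=robot.read_state();print(s['torque'].round(3),s['force'].round(1),s['q'].round(2),s['width'])"
```

```text
[-0.175 -0.166  0.08 ] [ 0.6 -0.6 -5.1] [ 0.2   0.2  -0.31  1.06 -0.    1.47] 0.012971544641524476
```

Request:
jog_arm(series="0 0 0 0 0 3 1;0 0 0 0 0 3 1;0 0 0 0 0 0 1;0 0 0 0 0 0 1")

```text
time: 53.08
position: [0.4631, 0.0949, 0.1391]
orientation: [[-0.194, 0.981, -0.0], [0.981, 0.194, -0.0], [-0.0, -0.0, -1.0]]
force: [0.4, -1.1, -4.0]
width: 0.0129
gripper_force: 58.8
```

```bash
python3 -c "
from rig import robot
s=robot.read_state();print(s['torque'].round(3),s['force'].round(1),s['q'].round(2),s['width'])"
```

```text
[-0.231 -0.109  0.104] [ 0.4 -1.1 -4. ] [ 0.2   0.2  -0.31  1.06 -0.    1.58] 0.012867185028746078
```

Request:
jog_arm(series="0 0 0 0 0 3 1;0 0 0 0 0 3 1;0 0 0 0 0 0 1;0 0 0 0 0 0 1")

```text
time: 53.58
position: [0.4631, 0.0949, 0.1391]
orientation: [[-0.09, 0.996, -0.0], [0.996, 0.09, -0.0], [-0.0, -0.0, -1.0]]
force: [0.4, -2.2, -3.8]
width: 0.013
gripper_force: 58.9
```

```bash
python3 -c "
from rig import robot
s=robot.read_state();print(s['torque'].round(3),s['force'].round(1),s['q'].round(2),s['width'])"
```

```text
[-0.335 -0.165  0.344] [ 0.4 -2.2 -3.8] [ 0.2   0.2  -0.31  1.06 -0.    1.68] 0.013004837685187343
```

Request:
jog_arm(series="0 0 0 0 0 4 1;0 0 0 0 0 0 1;0 0 0 0 0 0 1")

```text
time: 53.95
position: [0.4632, 0.0949, 0.1391]
orientation: [[-0.02, 1.0, 0.0], [1.0, 0.02, -0.0], [-0.0, 0.0, -1.0]]
force: [0.6, -2.0, -4.3]
width: 0.0132
gripper_force: 58.9
```

```bash
python3 -c "
from rig import robot
s=robot.read_state();print(s['torque'].round(3),s['force'].round(1),s['q'].round(2),s['width'])"
```

```text
[-0.474 -0.191  0.198] [ 0.6 -2.  -4.3] [ 0.2   0.2  -0.31  1.06 -0.    1.75] 0.013233597905181272
```

```bash
python3 - <<'E'
from h import *
s=snap('wrist','w9.png');a=cv2.cvtColor(cv2.imread('pics/w8.png'),cv2.COLOR_BGR2GRAY);b=cv2.cvtColor(cv2.imread('pics/w9.png'),cv2.COLOR_BGR2GRAY)
for v in(188,195,205,220,240): print(v,a[v,225:295:2].tolist(),'\n   ',b[v,225:295:2].tolist())
h=cv2.cvtColor(s['color'],cv2.COLOR_RGB2HSV);m=cv2.inRange(h,(12,90,60),(26,255,255));w=proj(s,[.463,.0955,.078])
q=np.argwhere(m)[:,::-1];q=q[np.linalg.norm(q-w,axis=1)<45];print(w,len(q),q.min(0) if len(q) else'',q.max(0) if len(q) else '')
for v in range(q[:,1].min(),q[:,1].max()+1,2):
  r=q[q[:,1]==v][:,0]; print(v,r.min() if len(r) else '',r.max() if len(r) else '',len(r),end='; ')
E
```

```text
188 [171, 171, 166, 114, 111, 111, 110, 108, 110, 111, 116, 98, 93, 94, 95, 95, 93, 95, 93, 91, 89, 90, 90, 75, 94, 112, 112, 110, 111, 114, 111, 156, 172, 172, 172] 
    [73, 76, 77, 75, 78, 77, 77, 77, 78, 75, 66, 75, 78, 81, 77, 81, 81, 79, 78, 78, 82, 77, 81, 84, 142, 167, 175, 182, 69, 68, 75, 76, 129, 190, 188]
195 [178, 174, 172, 127, 111, 111, 111, 110, 110, 130, 161, 152, 148, 146, 146, 147, 148, 146, 147, 148, 148, 147, 145, 124, 83, 106, 111, 111, 110, 111, 113, 155, 175, 175, 175] 
    [76, 48, 37, 38, 131, 191, 182, 149, 86, 99, 138, 149, 151, 148, 152, 154, 154, 155, 155, 156, 157, 157, 156, 146, 136, 188, 190, 189, 139, 62, 77, 76, 90, 183, 190]
205 [170, 170, 172, 150, 112, 111, 112, 109, 110, 125, 160, 154, 149, 149, 147, 148, 149, 149, 146, 151, 149, 148, 147, 120, 82, 110, 112, 111, 112, 109, 112, 156, 175, 170, 168] 
    [76, 72, 41, 40, 38, 149, 155, 136, 133, 121, 137, 155, 155, 154, 158, 156, 158, 159, 159, 160, 160, 162, 160, 146, 123, 139, 85, 158, 185, 64, 71, 76, 75, 148, 191]
220 [172, 174, 170, 168, 170, 176, 176, 171, 144, 142, 158, 156, 149, 149, 149, 150, 149, 147, 147, 148, 149, 150, 149, 123, 85, 103, 164, 169, 169, 173, 173, 173, 171, 170, 173] 
    [83, 78, 77, 48, 41, 37, 119, 188, 133, 101, 132, 155, 157, 156, 157, 159, 160, 160, 161, 162, 163, 164, 161, 147, 122, 124, 155, 130, 108, 80, 45, 75, 77, 79, 169]
240 [27, 26, 22, 24, 73, 88, 91, 90, 88, 69, 150, 158, 150, 150, 148, 151, 149, 148, 149, 150, 150, 149, 149, 120, 73, 68, 90, 89, 89, 89, 63, 26, 29, 26, 34] 
    [28, 23, 21, 25, 64, 77, 76, 78, 78, 54, 120, 149, 162, 159, 161, 161, 161, 161, 163, 165, 164, 164, 165, 149, 98, 60, 77, 77, 78, 79, 54, 24, 22, 26, 27]
[258.97514298 204.87483604] 151 [236 195] [279 215]
195 242 242 1; 197 239 242 4; 199 238 242 5; 201 237 275 8; 203 236 276 10; 205 237 278 11; 207 238 278 10; 209 240 279 9; 211 241 279 9; 213 243 278 6; 215 274 274 1;
```

```bash
python3 - <<'E'
from h import *
s=snap('wrist')
A,B=ray(s,(236,203.5),.078),ray(s,(279,210),.078)
print(A.round(4),B.round(4),np.linalg.norm(A-B),np.degrees(np.arctan2(*(B-A)[:2][::-1])),((A+B)/2).round(4))
h=cv2.cvtColor(s['color'],cv2.COLOR_RGB2HSV);m=cv2.inRange(h,(10,60,40),(30,255,255))
for v in range(180,232,3): print(v,''.join('#' if x else '.' for x in m[v,225:295]))
E
```

```text
[0.4448 0.0963 0.078 ] [0.479  0.0915 0.078 ] 0.034509473456423446 -8.034974570751025 [0.4619 0.0939 0.078 ]
180 ......................................................................
183 ......................................................................
186 ......................................................................
189 ......................................................................
192 ......................................................................
195 ................##....................................................
198 ............######....................................................
201 ............#######..............................##...................
204 ..........#########..............................####.................
207 .............######..............................#####................
210 ...............####..............................######...............
213 .................##..............................#####................
216 ......................................................................
219 ......................................................................
222 ......................................................................
225 ......................................................................
228 ......................................................................
231 ......................................................................
```

The bar is still aligned with the tool. The brass corners put the socket sides at about -53°, so the screw has turned about 61° and is at its stop (63°). I back off to unload the key and then lift it out.

Request:
jog_arm(series="0 0 0 0 0 -6 1;0 0 0 0 0 -6 1;0 0 0 0 0 -6 1;0 0 0 0 0 -4 1;0 0 0 0 0 0 1;0 0 0 0 0 0 1")

```text
time: 54.8
position: [0.4631, 0.0951, 0.1391]
orientation: [[-0.39, 0.921, -0.0], [0.921, 0.39, 0.0], [0.0, -0.0, -1.0]]
force: [-0.2, -1.4, -3.6]
width: 0.0131
gripper_force: 58.8
```

```bash
python3 - <<'E'
from h import *
s=snap('wrist');st=robot.read_state();print(st['torque'].round(3),st['force'].round(1),st['position'].round(4))
h=cv2.cvtColor(s['color'],cv2.COLOR_RGB2HSV);m=cv2.inRange(h,(10,60,40),(30,255,255))
for v in range(180,232,3): print(v,''.join('#' if x else '.' for x in m[v,225:295]))
E
```

```text
[-0.262  0.012 -0.123] [ 0.1 -2.2 -3.4] [0.4631 0.0951 0.1391]
180 ......................................................................
183 ......................................................................
186 ......................................................................
189 ......................................................................
192 ......................................................................
195 ..............####....................................................
198 ............#######...................................................
201 ...........########...................................................
204 ...........########..............................####.................
207 .............######..............................#####................
210 ...............####..............................#######..............
213 .................##..............................########.............
216 ......................................................................
219 ......................................................................
222 ......................................................................
225 ......................................................................
228 ......................................................................
231 ......................................................................
```

The torque of -0.12 N m after backing off, plus the side force, suggests I am about 1.5 mm off the socket's centre and dragging the screw back. I recentre and turn clockwise again.

Request:
jog_arm(series="-0.0008 -0.0014 0 0 0 0 1;0 0 0 0 0 0 1;0 0 0 0 0 6 1;0 0 0 0 0 6 1;0 0 0 0 0 6 1;0 0 0 0 0 0 1;0 0 0 0 0 0 1")

```text
time: 55.72
position: [0.4626, 0.0939, 0.1392]
orientation: [[-0.09, 0.996, 0.001], [0.996, 0.09, 0.001], [0.0, 0.001, -1.0]]
force: [3.7, 3.4, -6.8]
width: 0.0133
gripper_force: 58.4
```

```bash
cat > tq.py <<'E'
from rig import robot
import numpy as np
s=robot.read_state();R=np.array(s['orientation']);print('T',s['torque'].round(3),'F',s['force'].round(1),'p',s['position'].round(4),'yaw',np.degrees(np.arctan2(R[1,0],R[0,0])).round(1),'w',round(s['width'],4),'t',s['time'],'q6',s['q'][5].round(2))
E
python3 tq.py
```

```text
T [ 0.726 -0.946 -0.013] F [ 3.7  3.4 -6.8] p [0.4626 0.0939 0.1392] yaw 95.2 w 0.0133 t 55.725 q6 1.68
```

Request:
jog_arm(series="0 0 0 0 0 4 1;0 0 0 0 0 0 1;0 0 0 0 0 0 1")

```text
time: 56.1
position: [0.4625, 0.0939, 0.1392]
orientation: [[-0.021, 1.0, 0.001], [1.0, 0.021, 0.0], [0.0, 0.001, -1.0]]
force: [2.9, 3.9, -6.9]
width: 0.0129
gripper_force: 58.4
```

```bash
python3 tq.py
```

```text
T [ 0.777 -1.166  0.203] F [ 2.9  3.9 -6.9] p [0.4625 0.0939 0.1392] yaw 91.2 w 0.0129 t 56.1 q6 1.75
```

Request:
jog_arm(series="0 0 0 0 0 4 1;0 0 0 0 0 0 1;0 0 0 0 0 0 1")

```text
time: 56.48
position: [0.4624, 0.0938, 0.1392]
orientation: [[0.049, 0.999, 0.0], [0.999, -0.049, 0.0], [0.0, 0.0, -1.0]]
force: [4.5, 2.7, -5.8]
width: 0.0126
gripper_force: 58.6
```

```bash
python3 tq.py
```

```text
T [ 0.665 -1.198  0.12 ] F [ 4.5  2.7 -5.8] p [0.4624 0.0938 0.1392] yaw 87.2 w 0.0126 t 56.475 q6 1.82
```

Request:
jog_arm(series="0.0009 0.0007 0 0 0 0 1;0 0 0 0 0 -3 1;0 0 -0.005 0 0 0 1;0 0 -0.010 0 0 0 1;0 0 -0.025 0 0 0 1;0 0 -0.030 0 0 0 1;-0.035 0 0 0 0 0 1;-0.035 0 0 0 0 0 1;0 0 0 0 0 0 1;0 0 0 0 0 0 1;0 0 0 0 0 0 1")

```text
time: 57.85
position: [0.4628, 0.0251, 0.2092]
orientation: [[-0.001, 1.0, -0.0], [1.0, 0.001, 0.0], [0.0, -0.0, -1.0]]
force: [0.3, 0.2, -1.3]
width: 0.0125
gripper_force: 65.1
```

```bash
python3 tq.py; cat > sock.py <<'E'
from h import *
s=snap('wrist','sock.png');w=proj(s,[.463,.0950,.078]);print('socket px',w.round(1))
h=cv2.cvtColor(s['color'],cv2.COLOR_RGB2HSV);m=cv2.inRange(h,(10,60,40),(30,255,255))
q=np.argwhere(m)[:,::-1].astype(np.float32);q=q[np.linalg.norm(q-w,axis=1)<40]
r=cv2.minAreaRect(q);b=np.array([ray(s,v,.078)[:2] for v in cv2.boxPoints(r)])
print(len(q),b.mean(0).round(4),[np.linalg.norm(b[i]-b[i-1]).round(4) for i in(1,2)],'side yaw mod 90: %.1f'%(np.degrees(np.arctan2(*(b[1]-b[0])[::-1]))%90))
u,v=w.astype(int)
for y in range(v-28,v+29,2): print(''.join('#' if x else '.' for x in m[y,max(0,u-32):u+32]))
E
python3 sock.py
```

```text
T [-0.032  0.013 -0.006] F [ 0.3  0.2 -1.3] p [0.4628 0.0251 0.2092] yaw 90.1 w 0.0125 t 57.85 q6 1.62
socket px [259.4 112.5]
466 [0.4621 0.0935] [np.float64(0.0258), np.float64(0.0257)] side yaw mod 90: 35.4
................................................................
................................................................
................................................................
................................................................
................................................................
................................................................
.................................###............................
..............................#######...........................
............................###########.........................
.........................###############........................
......................#########....######.......................
....................########.........######.....................
.................#########............######....................
...............########.................#####
[... 294 characters left out ...]
.....#######............#########.................
.....................#######.......#########....................
......................#######....########.......................
........................###############.........................
.........................###########............................
...........................######...............................
............................###.................................
................................................................
................................................................
................................................................
................................................................
```

The socket sides read 35.4° mod 90, which is -54.6° and matches the stop (8.2° - 63°), so the screw is fully clamped. I check how the key sits in the grip before returning it.

```bash
python3 - <<'E'
from h import *
b=cv2.cvtColor(cv2.imread('pics/sock.png'),cv2.COLOR_BGR2GRAY);a=cv2.cvtColor(cv2.imread('pics/w8.png'),cv2.COLOR_BGR2GRAY)
for v in(160,170,180,188,195,205,220,240,260,280): print(v,b[v,215:305:2].tolist())
print([int(x) for x in b[150:215,258]])
E
```

```text
160 [179, 180, 178, 180, 182, 182, 176, 173, 174, 179, 182, 183, 185, 183, 185, 185, 187, 181, 184, 182, 181, 181, 185, 185, 182, 184, 183, 183, 182, 185, 186, 184, 187, 182, 185, 185, 190, 187, 183, 186, 184, 187, 183, 183, 184]
170 [176, 171, 174, 178, 178, 182, 181, 180, 180, 181, 168, 152, 163, 183, 184, 187, 185, 186, 181, 184, 183, 182, 183, 184, 184, 184, 183, 183, 183, 183, 187, 185, 187, 183, 182, 186, 186, 188, 184, 185, 185, 184, 184, 184, 182]
180 [179, 179, 178, 182, 183, 183, 179, 179, 178, 178, 139, 43, 40, 161, 182, 184, 187, 185, 185, 182, 182, 182, 181, 184, 183, 182, 185, 184, 183, 184, 187, 187, 185, 185, 181, 183, 185, 189, 189, 182, 186, 185, 187, 184, 183]
188 [179, 181, 179, 181, 183, 180, 177, 176, 174, 178, 183, 178, 179, 181, 182, 97, 71, 76, 77, 78, 77, 79, 80, 77, 78, 74, 78, 77, 83, 128, 184, 189, 185, 187, 186, 182, 185, 189, 190, 185, 186, 190, 187, 188, 185]
195 [177, 178, 177, 181, 181, 179, 179, 176, 178, 179, 179, 178, 177, 178, 148, 128, 149, 150, 149, 150, 151, 153, 154, 154, 155, 155, 155, 155, 149, 134, 178, 188, 189, 187, 189, 185, 183, 188, 1
[... 726 characters left out ...]
, 22, 16, 45, 101, 112, 118, 119, 115, 60, 33, 55, 140, 162, 159, 159, 163, 162, 160, 161, 164, 164, 165, 163, 148, 51, 28, 69, 113, 116, 117, 108, 91, 41, 21, 18, 20, 20, 10, 53, 163]
280 [13, 18, 18, 25, 15, 17, 25, 18, 23, 22, 23, 19, 21, 50, 58, 49, 136, 162, 161, 164, 165, 164, 161, 164, 164, 166, 167, 162, 144, 48, 62, 43, 21, 19, 22, 17, 21, 24, 23, 23, 22, 22, 20, 18, 17]
[186, 185, 185, 186, 186, 186, 185, 186, 185, 185, 184, 184, 184, 183, 183, 183, 182, 183, 181, 182, 181, 180, 179, 181, 181, 181, 183, 182, 182, 183, 183, 181, 157, 103, 78, 75, 78, 80, 79, 81, 85, 96, 113, 131, 144, 154, 155, 155, 155, 154, 156, 154, 157, 154, 157, 156, 156, 155, 155, 157, 156, 156, 157, 157, 157]
```

Request:
jog_arm(series="0 0 0 0 0 -7.8 1;0 0 0 0 0 -7.8 1;0 0 0 0 0 -7.8 1;0.0343 0.0101 0 0 0 0 1;0.0343 0.0101 0 0 0 0 1;0.0343 0.0101 0 0 0 0 1;0.0343 0.0101 0 0 0 0 1;0.0343 0.0101 0 0 0 0 1;0.0343 0.0101 0 0 0 0 1;0.0343 0.0101 0 0 0 0 1;0.0343 0.0101 0 0 0 0 1;0.0343 0.0101 0 0 0 0 1;0.0343 0.0101 0 0 0 0 1;0 0 0 0 0 0 1;0 0 0 0 0 0 1;0 0 0 0 0 0 1")

```text
time: 59.9
position: [0.4191, 0.3788, 0.2092]
orientation: [[-0.397, 0.918, -0.0], [0.918, 0.397, -0.0], [-0.0, -0.0, -1.0]]
force: [0.7, 0.1, -1.5]
width: 0.0128
gripper_force: 64.9
```

```bash
python3 go.py .4185 .380 .089 113.5
```

```text
yaw now 113.4, turn z -0.1 (mod 180); shift before turn [ 1.400e+00 -1.000e-01  1.202e+02]; after turn [ 1.400e+00 -1.000e-01  1.202e+02]; mm
p [0.4191 0.3788 0.2092] q [ 0.73  0.31  0.04  1.29 -0.    1.9 ] z-axis [-0. -0. -1.] t 59.9 w 0.0128 F [ 0.7  0.1 -1.5]
```

Request:
jog_arm(series="0.0012 0 0.030 0 0 0 1;0 0 0.025 0 0 0 1;0 0 0.005 0 0 0 1;0 0 0.005 0 0 0 1;0 0 0.004 0 0 0 1;0 0 0.004 0 0 0 1;0 0 0 0 0 0 1;0 0 0 0 0 0 1")

```text
time: 60.9
position: [0.4188, 0.3807, 0.1364]
orientation: [[-0.398, 0.917, 0.0], [0.917, 0.398, 0.0], [0.0, 0.0, -1.0]]
force: [-1.1, -0.2, -1.4]
width: 0.0126
gripper_force: 64.8
```

Request:
jog_arm(series="0 0 0.005 0 0 0 1;0 0 0.005 0 0 0 1;0 0 0 0 0 0 1")

```text
time: 61.28
position: [0.4184, 0.3803, 0.1255]
orientation: [[-0.398, 0.917, -0.001], [0.917, 0.398, -0.001], [-0.0, -0.001, -1.0]]
force: [0.3, 0.6, -1.3]
width: 0.0124
gripper_force: 64.8
```

In the hole without contact. I lower to just above rest and release.

Request:
jog_arm(series="0 0 0.010 0 0 0 1;0 0 0.010 0 0 0 1;0 0 0.008 0 0 0 1;0 0 0.005 0 0 0 1;0 0 0.003 0 0 0 1;0 0 0.001 0 0 0 1;0 0 0 0 0 0 1;0 0 0 0 0 0 1")

```text
time: 62.28
position: [0.4188, 0.3807, 0.0894]
orientation: [[-0.398, 0.917, 0.0], [0.917, 0.398, 0.0], [0.0, 0.0, -1.0]]
force: [-0.2, 0.4, -2.1]
width: 0.0128
gripper_force: 64.9
```

Request:
jog_arm(series="0 0 0.0015 0 0 0 1;0 0 0 0 0 0 1;0 0 0 0 0 0 0.7;0 0 0 0 0 0 0.4;0 0 0 0 0 0 0;0 0 0 0 0 0 0;0 0 0 0 0 0 0;0 0 0 0 0 0 0;0 0 -0.020 0 0 0 0;0 0 -0.040 0 0 0 0;0 0 -0.050 0 0 0 0;0 0 -0.050 0 0 0 0;0 0 0 0 0 0 0;0 0 0 0 0 0 0;0 0 0 0 0 0 0;0 0 0 0 0 0 0")

```text
time: 64.28
position: [0.4184, 0.3802, 0.2466]
orientation: [[-0.398, 0.917, -0.002], [0.917, 0.398, -0.001], [-0.001, -0.002, -1.0]]
force: [-0.1, -0.5, -0.1]
width: 0.0853
gripper_force: 0.0
```

```bash
python3 - <<'E'
from h import *
import tq
s=snap('wrist','w10.png');g=cv2.cvtColor(s['color'],cv2.COLOR_RGB2GRAY)
# bar expected: centre (.4188,.3805,.114), yaw 113.5 deg
a=np.radians(113.4);x=np.array([np.cos(a),np.sin(a)]);y=np.array([-x[1],x[0]])
for t in np.arange(-.03,.031,.03):
  print('across at',round(t,3),[int(g[tuple(proj(s,[*(np.array([.4188,.3805])+t*x+k*.002*y),.114])[::-1].round().astype(int))]) for k in range(-9,10)])
print('along',[int(g[tuple(proj(s,[*(np.array([.4188,.3805])+k*.003*x),.114])[::-1].round().astype(int))]) for k in range(-17,18)])
# screw and covers from top camera
e=np.array([.99,.142]);t=snap('top');h=cv2.cvtColor(t['color'],cv2.COLOR_RGB2GRAY)
for n in((.5435,.192),(.5564,.109),(.568,.0262)):
  print('cover',[int(h[tuple(proj(t,[*(np.array(n)+d*e),.1])[::-1].round().astype(int))]) for d in(-.033,-.01,.01,.03,.075)])
E
```

```text
T [ 0.033  0.011 -0.037] F [-0.1 -0.5 -0.1] p [0.4184 0.3802 0.2466] yaw 113.4 w 0.0853 t 64.275 q6 1.9
across at -0.03 [174, 169, 169, 169, 166, 150, 130, 147, 149, 148, 149, 149, 145, 171, 172, 169, 167, 168, 169]
across at 0.0 [111, 110, 112, 110, 105, 131, 130, 148, 149, 147, 149, 148, 134, 145, 110, 111, 111, 111, 112]
across at 0.03 [112, 111, 112, 111, 111, 109, 124, 148, 149, 147, 146, 146, 132, 111, 110, 111, 111, 110, 112]
along [169, 171, 169, 167, 149, 148, 149, 148, 147, 147, 146, 147, 147, 148, 147, 148, 148, 147, 147, 146, 147, 147, 146, 147, 148, 147, 147, 147, 146, 148, 99, 133, 172, 168, 166]
cover [18, 111, 111, 111, 131]
cover [17, 110, 111, 111, 126]
cover [15, 112, 111, 112, 128]
```

The key stands upright in its stand, the covers read shut and the gripper is clear, so I hand in.

```bash
python3 -c "
from rig import hand_in
print(hand_in())"
```

```text
the job is handed in; nothing more can be done
None
```

I handed the job in at about 64 s: by my last camera checks the three bottles are in their nests, all covers are shut, the screw is at its stop and the key is back in its stand; the hand-in returned no verdict.

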